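# Hang the trowel and the hand fork on their pegs

### The arm

A 6-joint arm with a two-finger parallel gripper is mounted at the origin on the work surface. World frame = base frame: x ahead of the robot, y to its left, z up, the work surface at z = 0. Lengths are in m, angles in rad, forces in N, time in s.
With the tool pointing down it reaches from about 0.35 to 0.875 m from the base axis. Payload 4.2 kg.
Tool frame: the origin (TCP) lies between the finger pads; the fingertips stand 22 mm ahead of it and the grasp point (between the pads) lies 3 mm ahead of it; y points along the fingers, x is the direction in which the jaws open and shut, and the axes are right-handed (so a half turn about y gives the same grasp; the last joint's range is limited). The gripper opens to 87 mm and grips with 3 to 60 N. Pads are 19 mm wide; open, the fingers measure 117 mm over their backs; the gripper's body (75 mm by 190 mm) begins 51 mm behind the grasp point.
Start: joints at [1.533, 0.385, 0.008, 0, -1.194, -0.259], TCP at [0.183, 0.598, 0.245] pointing down, gripper open.
Joint ranges: [-3.14, 3.14], [-1.21, 2.06], [-1.07, 1.41], [-3.16, 2.05], [-2.99, -0.16], [-3.1, 3.1]. Speed limits (rad/s): [2.79, 2.79, 3.14, 3.14, 3.14, 3.14].

### API

Orientations are given as a unit quaternion [w, x, y, z].
In Python, from station import sensors, vision, order gives the robot as it stands.
- The arm moves only by the tool move_arm, never from a script. Its argument "targets" is one flat list of numbers, 7 for each row, row after row: the shift along the world's x, y, z in cm, then the turn, a rotation vector about the world's x, y, z in rad, then the closure, from 0 (fully open) to 1 (shut). A call has 1 to 12 rows; each row is the pose to reach, as a shift and turn from the pose commanded when the call began; what a row does not reach only later rows make up. A row lasts 1/12 s, in which the tool goes at most 41.7 mm and 7.16 degrees, less where a joint would pass 70% of its speed; a pose out of reach is approached as far as the arm can. A call with a gripper value outside its range is refused whole. The fingers move at their own pace and stop on an object; the grip force is fixed at half the most. Time passes only in rows, so rows that repeat a pose let the fingers close. It gives the time, the measured TCP pose, the force and the opening at its end, in the units of the state.
- sensors.observe(): the state, without advancing time (a new reading comes with each control period).
- vision.grab_frame(name): name is "scene" or "side" or "wrist"; returns (picture, depth): 400x640x3 uint8, red, green, blue; 400x640 float32, m along the optical axis (not along the pixel's ray), 0 where there is no reading.
- vision.camera_params(name): a dict with "mtx" (3x3 intrinsics, pixels), "k1" (the pictures are not rectified: a ray, as slopes to the right and down, at radius r is drawn at 1 + k1 r^2 times it, then the intrinsics apply), "rvec" (rotation vector, rad) and "tvec" (3), from world to camera coordinates, as OpenCV has them; the wrist camera has in their place "T_tool_cam" (4x4, takes a point from camera to tool coordinates, whose origin is the TCP and whose axes are the tool frame's). Camera axes: x right, y down, z forward; pixel columns grow to the right and rows downward; lengths in m; the calibration is good to about 2 mm. A picture is of the moment at which its call begins: read the wrist's pose just before it. camera_params takes no time and is no camera call.
- order.finish_job(): hands the job in, once; it reports no verdict.
The state is a dict: "t": time; "joint_pos": joint angles; "qvel": joint speeds; "effort": joint torques, N m; "position": TCP position; "eef_rot": TCP orientation; "force": force on the tool from outside, world axes, zero at the start; "wrist_torque": the same for the moment, N m; "gripper_width": finger opening in m.
Only numpy, scipy, OpenCV 4.12 (cv2) and the standard library are available. Lean on these libraries where they do the work, as an engineer would, in place of code of your own. Each camera call takes 0.05 s, during which the arm holds its last target. There are 200 camera calls.

### The job

Hang the trowel and the hand fork up by the eyes in the ends of their handles, one on each post's peg: the trowel's small eye goes on the slender peg, the fork's large eye on the thick peg. Let each eye go right down to the foot of its peg, leave the tools hanging still, eye up, and do not shift or knock over anything else on the shelf.

Things in the scene. Friction and masses are not known exactly. Their poses are not given: they have to be found in the camera images.
- trowel: Garden hand trowel, 205 mm long. Lies flat. Origin on its flat underside, under the middle of the grip; +x along the tool towards its eye, +z up as it lies. Grip: straight wooden bar 26 mm wide, 24 mm tall, from x = -32 to +61 mm; eye: flat steel ring at its end. The steel blade, 66 mm wide, reaches to x = -110 mm. About 0.2 kg, balanced within 20 mm of the origin.
- fork: Garden hand fork with three tines, 218 mm long. Lies flat. Origin on its flat underside, under the middle of the grip; +x along the tool towards its eye, +z up as it lies. Grip: straight wooden bar 26 mm wide, 24 mm tall, from x = -32 to +48 mm; eye: flat steel ring at its end. The tines, 64 mm wide over all, reach to x = -110 mm. About 0.2 kg, balanced within 20 mm of the origin.
- trowel_eye (a point): Centre of the round hole in the trowel's eye, 75 mm from the tool's origin along its +x and 8 mm above its underside; the hole's axis is the tool's z. The ring is 6 mm thick, hole 26 mm in diameter, outside 40 mm.
- fork_eye (a point): Centre of the round hole in the fork's eye, 75 mm from the tool's origin along its +x and 8 mm above its underside; the hole's axis is the tool's z. The ring is 6 mm thick, hole 52 mm in diameter, outside 66 mm.
- slender_post: Fixed wooden post 40 x 32 mm (32 mm wide in front), top 238 mm above the shelf, on a 90 x 90 x 16 mm concrete foot; origin under its centre. Its front is its -x side and faces roughly the robot; the slender peg is set in the front face.
- thick_post: Fixed wooden post 40 x 32 mm (32 mm wide in front), top 238 mm above the shelf, on a 90 x 90 x 16 mm concrete foot; origin under its centre. Its front is its -x side and faces roughly the robot; the thick peg is set in the front face.
- slender_peg: The peg in the front face of slender_post: round steel, 9 mm in diameter, leaning 40 deg from vertical away from the post. Origin where its axis leaves the post's face, 225 mm above the shelf; +z along the peg to its free end, 85 mm from the origin; its x axis points across it, up and towards the post.
- thick_peg: The peg in the front face of thick_post: round steel, 28 mm in diameter, leaning 40 deg from vertical away from the post. Origin where its axis leaves the post's face, 225 mm above the shelf; +z along the peg to its free end, 85 mm from the origin; its x axis points across it, up and towards the post.
- jar: Bystander: glass jar with aluminium screw lid, 72 mm across, 95 mm tall; origin under its centre.
- bottle: Bystander: amber glass bottle, 62 mm across, 180 mm tall; origin under its centre.
- saucer: Bystander: unglazed clay saucer, 120 mm across, 20 mm tall; origin under its centre.
- hide_box: Bystander: tan plastic hide box, 120 x 90 x 63 mm; origin under its centre.
- small_pot: Bystander: small clay pot, 58 mm across, 50 mm tall, standing close by the trowel's eye; origin under its centre.
- stone: Bystander: grey stone, 56 mm across, 32 mm tall, lying close by the fork's eye; origin under its centre.
- big_pot: Bystander: clay pot, 110 mm across, 100 mm tall; origin under its centre.
There are look-alikes about, which are no part of the job. What is shaped like the trowel but pink, turquoise or yellow is not meant.

How it is judged:
At the end, for the whole second after the job is handed in: Trowel eye threaded on the slender peg, fork eye on the thick peg: eye centre within 12 mm (fork 16 mm) of the peg axis each way and at most 35 mm up the peg from its foot; each tool eye up within 0.4 rad of vertical and at rest (below 0.03 m/s, 0.3 rad/s) (z of trowel_eye in the frame of slender_peg between -0.005 and 0.035 m and x of trowel_eye in the frame of slender_peg between -0.012 and 0.012 m and y of trowel_eye in the frame of slender_peg between -0.012 and 0.012 m and angle between each of trowel, fork's own x axis and vertical below 0.4 rad and linear speed of each of trowel, fork below 0.03 m/s and angular speed of each of trowel, fork below 0.3 rad/s and z of fork_eye in the frame of thick_peg between -0.005 and 0.035 m and x of fork_eye in the frame of thick_peg between -0.016 and 0.016 m and y of fork_eye in the frame of thick_peg between -0.016 and 0.016 m); the robot touches nothing.
It fails at once if a bystander is moved more than 30 mm or tipped over (distance of any of jar, bottle, saucer, hide_box, small_pot, stone, big_pot from where it was at the start of the episode above 0.03 m or angle between any of jar, bottle, saucer, hide_box, small_pot, stone, big_pot's own z axis and vertical above 0.5 rad).
It also fails if it takes over 69 s, if anything falls off the work surface, if the arm or the gripper's body presses on something with over 40 N, if the wrist force passes 120 N, or if a joint passes its speed limit or range.

## Working session

There is one attempt and no reset: what is moved stays moved. The work goes in short steps, Python scripts to look and compute and a tool call to move; the robot and the scene stay as the last step left them, time stands still between calls to the robot, and variables do not carry over. Pictures are saved under pics/ and viewed, about 8 in all and at most 12, crops included, and the job is handed in when it is done.

Besides the shell and the picture viewer there is one more tool, called after ">>>" in YAML: its name, and indented under it one key for each argument. move_arm: Moves the arm, as the interface text tells. Its arguments: {"type":"object","properties":{"targets":{"type":"array","items":{"type":"number"}}},"required":["targets"]}

```bash
ls; mkdir -p pics; cat > h.py <<'E'
import numpy as np, cv2
from scipy.spatial.transform import Rotation as R
from station import sensors, vision, order
def cam(n, st=None):
    p=vision.camera_params(n); K=np.array(p["mtx"]); k1=p["k1"]
    if "rvec" in p:
        Rm=R.from_rotvec(np.ravel(p["rvec"])).as_matrix(); t=np.ravel(p["tvec"])
        return K,k1,Rm.T,-Rm.T@t
    st=st or sensors.observe(); T=np.array(p["T_tool_cam"]); q=st["eef_rot"]
    Rt=R.from_quat([q[1],q[2],q[3],q[0]]).as_matrix()
    return K,k1,Rt@T[:3,:3],Rt@T[:3,3]+np.array(st["position"])
def rays(C,uv):
    K,k1,Rc,c=C; uv=np.atleast_2d(np.float64(uv))
    n=cv2.undistortPoints(uv.reshape(-1,1,2),K,np.array([k1,0,0,0.]))[:,0]
    return np.c_[n,np.ones(len(n))]@Rc.T   # depth-scaled: c + d*ray
def onplane(C,uv,z):
    r=rays(C,uv); return C[3]+r*((z-C[3][2])/r[:,2])[:,None]
def pts(C,uv,depth):
    uv=np.atleast_2d(uv).astype(int); return C[3]+rays(C,uv)*depth[uv[:,1],uv[:,0]][:,None]
def cloud(C,depth):
    v,u=np.mgrid[:400,:640]; P=pts(C,np.c_[u.ravel(),v.ravel()],depth).reshape(400,640,3); P[depth==0]=np.nan; return P
def proj(C,P):
    K,k1,Rc,c=C; return cv2.projectPoints(np.float64(np.atleast_2d(P)-c)@Rc,np.zeros(3),np.zeros(3),K,np.array([k1,0,0,0.]))[0][:,0]
def save(n,img): cv2.imwrite(f"pics/{n}.png",img[:,:,::-1])
E
cat > a.py <<'E'
from h import *
for n in ("scene","side"):
    C=cam(n); im,d=vision.grab_frame(n); np.savez(n,im=im,d=d); save(n,im); print(n,C[3].round(3),C[2][:,2].round(3),(d>0).mean())
print(sensors.observe())
E
python3 a.py; python3 -c "
import cv2,numpy as np
a=cv2.imread('pics/scene.png');b=cv2.imread('pics/side.png')
print(a.shape)"
```

```text
pics
scene [1.152 0.539 1.134] [-0.512 -0.419 -0.75 ] 0.99615234375
side [ 0.058 -0.817  0.962] [ 0.352  0.648 -0.675] 0.99596484375
{'t': 0.1, 'joint_pos': array([ 1.53260562e+00,  3.85490299e-01,  6.79321755e-03, -4.39142850e-04,
       -1.19398369e+00, -2.58588564e-01]), 'qvel': array([ 8.74567343e-05, -2.62794429e-03,  2.87504736e-03,  1.80363699e-03,
        1.19638663e-03,  7.73278792e-05]), 'effort': array([-3.54602744e-04, -3.91690671e+01,  1.87933874e+01,  4.23182353e+00,
        1.34506871e-02, -7.46480578e-05]), 'position': array([0.1826199 , 0.59722509, 0.24357392]), 'eef_rot': array([-0.42000707,  0.42106525, -0.56803199,  0.56889171]), 'force': array([-0.09422125, -0.19427133, -0.37679259]), 'wrist_torque': array([-0.0191441 ,  0.00927497,  0.04009425]), 'gripper_width': 0.08712898855347737}
(400, 640, 3)
```

View pics/scene.png

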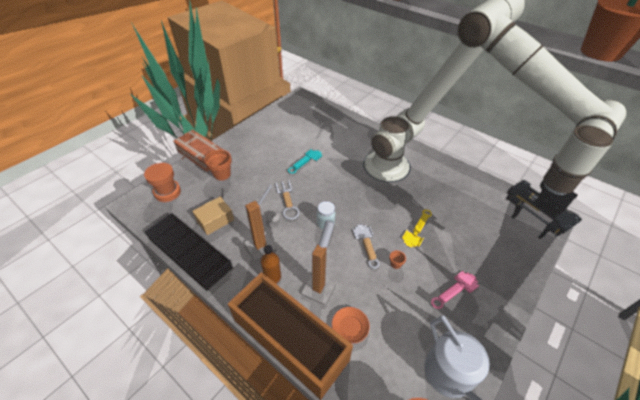

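View pics/side.png

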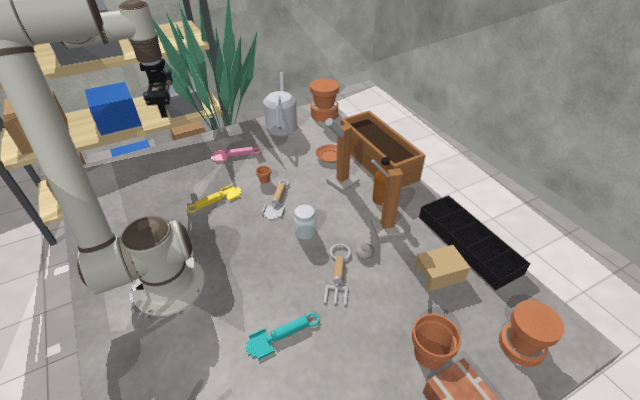

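Candidates: wooden-grip trowel at scene (368,250) / side (280,192). Look-alikes are yellow at side (215,198), pink at (236,154) and turquoise at (283,335). The fork is the only one, at side (339,268). Next, one close crop of these and the pegs.

```bash
cat > b.py <<'E'
from h import *
z=np.load("side.npz"); im,d=z["im"],z["d"]; C=cam("side"); P=cloud(C,d)
crop=cv2.resize(im[95:310,240:420],None,fx=2.7,fy=2.7,interpolation=cv2.INTER_CUBIC); 
z2=np.load("scene.npz"); c2=cv2.resize(z2["im"][180:310,230:410],None,fx=2,fy=2,interpolation=cv2.INTER_CUBIC)
o=np.zeros((600,800,3),np.uint8); o[:crop.shape[0],:crop.shape[1]]=crop; o[:c2.shape[0],486:800]=c2[:,:314]; save("crop",o)
for n,uv in dict(tgrip=(280,192),teye=(284,183),fgrip=(339,268),feye=(341,252),stone=(365,249),pot=(263,174),jar=(305,213),box=(443,262),sauc=(328,154),bottle=(385,163)).items(): print(n,P[uv[1],uv[0]].round(3))
hsv=cv2.cvtColor(im,cv2.COLOR_RGB2HSV)
for n,(u0,u1,v0,v1) in dict(postA=(330,362,115,190),postB=(370,410,150,235)).items():
    Q=P[v0:v1,u0:u1].reshape(-1,3); top=Q[(abs(Q[:,2]-.238)<.006)]; Q=Q[(Q[:,2]>.05)&(Q[:,2]<.3)]
    print(n,len(top),top.mean(0).round(3),top.min(0).round(3),top.max(0).round(3), Q[:,2].max())
# grips
for n,(u0,u1,v0,v1) in dict(tr=(262,292,175,222),fk=(322,356,240,306)).items():
    H=hsv[v0:v1,u0:u1]; m=(H[...,0]<25)&(H[...,1]>80); Q=P[v0:v1,u0:u1][m]; Q=Q[(Q[:,2]>.012)&(Q[:,2]<.05)]
    c=Q.mean(0); w,V=np.linalg.eigh(np.cov(Q[:,:2].T)); a=V[:,1]; s=(Q[:,:2]-c[:2])@a
    print(n,len(Q),c.round(3),a.round(3),np.degrees(np.arctan2(a[1],a[0])),s.min().round(3),s.max().round(3),np.percentile(Q[:,2],90))
E
python3 b.py
```

```text
tgrip [0.439 0.191 0.024]
teye [0.473 0.23  0.024]
fgrip [ 0.449 -0.204  0.026]
feye [ 0.496 -0.139  0.004]
stone [ 0.571 -0.161 -0.002]
pot [0.416 0.288 0.048]
jar [ 0.438 -0.011  0.093]
box [ 0.707 -0.351  0.059]
sauc [0.715 0.33  0.006]
bottle [ 0.738 -0.005  0.173]
postA 80 [0.672 0.153 0.238] [0.628 0.138 0.233] [0.701 0.179 0.243] 0.2990396689458049
postB 129 [ 0.68  -0.122  0.238] [ 0.647 -0.14   0.232] [ 0.704 -0.101  0.243] 0.2919907533622348
tr 143 [0.435 0.226 0.025] [-0.095  0.995] 95.46238015081911 -0.06 0.069 0.033316891408084644
fk 147 [ 0.452 -0.196  0.024] [0.575 0.818] 54.8730773540543 -0.034 0.036 0.02605706575357769
```

View pics/crop.png

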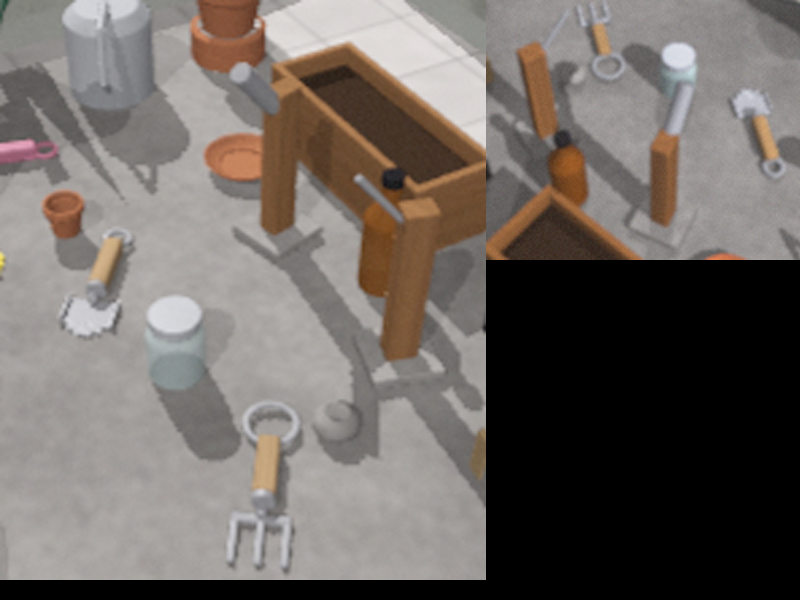

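Crop: the wooden trowel has its grip at side (280,192) and the fork is at (339,268). The thick peg is on the far post at (345,150), y≈+0.15. The slender peg is on the near post at (392,195), y≈-0.12. Next: peg axes from both clouds, and tool axes.

```bash
cat > c.py <<'E'
from h import *
for cn in ("scene","side"):
    z=np.load(cn+".npz"); im,d=z["im"],z["d"]; P=cloud(cam(cn),d).reshape(-1,3)
    for n,y in (("thick",.155),("slender",-.12)):
        near=(abs(P[:,0]-.65)<.12)&(abs(P[:,1]-y)<.08)
        Q=P[near&(P[:,2]>.246)&(P[:,2]<.31)]
        T=P[near&(abs(P[:,2]-.238)<.005)]
        c=Q.mean(0); V=np.linalg.svd(Q-c)[2][0]; V*=np.sign(V[2])
        print(cn,n,len(Q),"c",c.round(4),"dir",V.round(3),"tilt",np.degrees(np.arccos(V[2])).round(1),"zmax",Q[:,2].max().round(3),
          "at z.225",(c+V*(.225-c[2])/V[2]).round(4),"yawfront",np.degrees(np.arctan2(-V[1],-V[0])).round(1))
        S=P[near&(P[:,2]>.06)&(P[:,2]<.2)]
        r=cv2.minAreaRect(S[:,:2].astype(np.float32)); print("   post xy",[np.round(v,3) for v in r], "top",cv2.minAreaRect(T[:,:2].astype(np.float32))[0])
    hsv=cv2.cvtColor(im,cv2.COLOR_RGB2HSV).reshape(-1,3)
    for n,c in (("trowel",(.44,.2)),("fork",(.45,-.2))):
        k=(np.hypot(P[:,0]-c[0],P[:,1]-c[1])<.07)&(hsv[:,0]<24)&(hsv[:,0]>8)&(hsv[:,1]>90)&(P[:,2]>.015)&(P[:,2]<.035)
        Q=P[k]; m=Q.mean(0); w,V=np.linalg.eigh(np.cov(Q[:,:2].T)); a=V[:,1]*np.sign(V[1,1]); s=(Q[:,:2]-m[:2])@a
        print("  ",n,len(Q),m.round(4),"yaw",np.degrees(np.arctan2(a[1],a[0])).round(1),s.min().round(3),s.max().round(3))
s=sensors.observe(); q=s["eef_rot"]; print(R.from_quat([q[1],q[2],q[3],q[0]]).as_matrix().round(3))
print(vision.camera_params("wrist"))
E
python3 c.py
```

```text
scene thick 212 c [0.6345 0.1519 0.2726] dir [-0.668 -0.159  0.727] tilt 43.3 zmax 0.299 at z.225 [0.6781 0.1623 0.225 ] yawfront 13.4
   post xy [array([0.687, 0.172]), array([0.027, 0.049]), np.float64(62.949)] top (0.6737703680992126, 0.15979360044002533)
scene slender 47 c [ 0.6339 -0.1     0.2696] dir [-0.609  0.201  0.767] tilt 39.9 zmax 0.292 at z.225 [ 0.6693 -0.1117  0.225 ] yawfront -18.3
   post xy [array([ 0.694, -0.111]), array([0.026, 0.048]), np.float64(38.792)] top (0.6788181662559509, -0.11404318362474442)
   trowel 134 [0.4451 0.2067 0.0231] yaw 51.0 -0.049 0.042
   fork 77 [ 0.4595 -0.1874  0.0228] yaw 54.4 -0.038 0.037
side thick 129 c [0.6188 0.1386 0.2754] dir [-0.669  0.036  0.742] tilt 42.1 zmax 0.299 at z.225 [0.6642 0.1362 0.225 ] yawfront -3.1
   post xy [array([0.673, 0.149]), array([0.031, 0.049]), np.float64(65.958)] top (0.6634289622306824, 0.15444447100162506)
side slender 51 c [ 0.6314 -0.1065  0.269 ] dir [-0.626  0.205  0.753] tilt 41.2 zmax 0.292 at z.225 [ 0.668  -0.1185  0.225 ] yawfront -18.1
   post xy [array([ 0.675, -0.128]), array([0.029, 0.048]), np.float64(37.531)] top (0.6764866709709167, -0.11906072497367859)
   trowel 44 [0.4435 0.1961 0.0225] yaw 49.9 -0.039 0.04
   fork 97 [ 0.4535 -0.1965  0.0238] yaw 55.7 -0.034 0.036
[[-0.293 -0.     0.956]
 [-0.956 -0.002 -0.293]
 [ 0.002 -1.     0.   ]]
{'mtx': array([[347.43548023,   0.        , 312.83867367],
       [  0.        , 347.43548023, 198.12445359],
       [  0.        ,   0.        ,   1.        ]]), 'k1': -0.06709327427200207, 'T_tool_cam': array([[ 9.99999665e-01,  3.28903030e-04, -7.48998242e-04,
         6.27415721e-04],
       [ 8.12661170e-04, -2.94683012e-01,  9.55594716e-01,
        -1.40439487e-01],
       [ 9.35809402e-05, -9.55595005e-01, -2.94683181e-01,
         8.20326199e-02],
       [ 0.00000000e+00,  0.00000000e+00,  0.00000000e+00,
         1.00000000e+00]])}
```

>>> move_arm:
  targets: [24.7,-41.2,-3,0,0,-1.96,0,24.7,-41.2,-3,0,0,-1.96,0,24.7,-41.2,-3,0,0,-1.96,0,24.7,-41.2,-3,0,0,-1.96,0,24.7,-41.2,-3,0,0,-1.96,0,24.7,-41.2,-3,0,0,-1.96,0,24.7,-41.2,-3,0,0,-1.96,0,24.7,-41.2,-3,0,0,-1.96,0,24.7,-41.2,-3,0,0,-1.96,0,24.7,-41.2,-3,0,0,-1.96,0,24.7,-41.2,-3,0,0,-1.96,0,24.7,-41.2,-3,0,0,-1.96,0]

```text
t: 1.1
position: [0.4303, 0.1824, 0.214]
eef_rot: [0.083, -0.082, -0.702, 0.703]
force: [0.4, 0.9, 0.7]
gripper_width: 0.0872
```

>>> move_arm:
  targets: [0,0,0,0,0,-0.46,0.3,0,0,0,0,0,-0.46,0.3,0,0,0,0,0,-0.46,0.3,0,0,0,0,0,-0.46,0.3,0,0,0,0,0,-0.46,0.3,0,0,0,0,0,-0.46,0.3]

```text
t: 1.6
position: [0.4296, 0.1855, 0.2143]
eef_rot: [0.237, -0.237, -0.666, 0.666]
force: [0.1, -0.4, 0.0]
gripper_width: 0.0623
```

```bash
cat > w.py <<'E'
from h import *
import sys
n=sys.argv[1]; s=sensors.observe(); C=cam("wrist",s); im,d=vision.grab_frame("wrist"); save(n,im)
np.savez(n,im=im,d=d,Rc=C[2],c=C[3])
q=s["eef_rot"]; M=R.from_quat([q[1],q[2],q[3],q[0]]).as_matrix()
print(s["t"],s["position"].round(4),"toolx",M[:,0].round(3),"y",M[:,1].round(3),"z",M[:,2].round(3),"j",s["joint_pos"].round(2),"w",s["gripper_width"],"yaw z",np.degrees(np.arctan2(M[1,2],M[0,2])))
if len(sys.argv)>2:
    K=C[0]; P=cloud(C,d).reshape(-1,3); hsv=cv2.cvtColor(im,cv2.COLOR_RGB2HSV).reshape(-1,3)
    c=np.float64(sys.argv[2].split(","))
    k=(np.hypot(P[:,0]-c[0],P[:,1]-c[1])<.08)&(hsv[:,0]<24)&(hsv[:,0]>8)&(hsv[:,1]>90)&(P[:,2]>.015)&(P[:,2]<.03)
    m=k.reshape(400,640).astype(np.uint8); nl,L,st,cc=cv2.connectedComponentsWithStats(m); i=1+st[1:,4].argmax()
    Q=P[(L==i).ravel()]; r=cv2.minAreaRect((1000*Q[:,:2]).astype(np.float32)); b=cv2.boxPoints(r)
    print("grip rect mm",r,"top z",np.median(Q[:,2]),"px",st[i])
    e=np.argsort([np.hypot(*(b[j]-b[(j+1)%4])) for j in range(4)]); j=e[-1]; a=b[(j+1)%4]-b[j]; a/=np.hypot(*a); a*=np.sign(a[1])
    print("yaw",np.degrees(np.arctan2(a[1],a[0])))
E
python3 w.py w1 .44,.195
```

```text
1.6 [0.4296 0.1855 0.2143] toolx [-0.775  0.632  0.   ] y [-0. -0. -1.] z [-0.632 -0.775  0.001] j [ 0.76  0.14 -0.41 -0.   -1.02 -1.44] w 0.06231988053400259 yaw z -129.17933754407053
grip rect mm ((440.42791748046875, 201.6314239501953), (88.27993774414062, 23.2609806060791), 51.50868606567383) top z 0.024204648316327848 px [ 304  153   24   85 1963]
yaw 51.508686
```

View pics/w1.png

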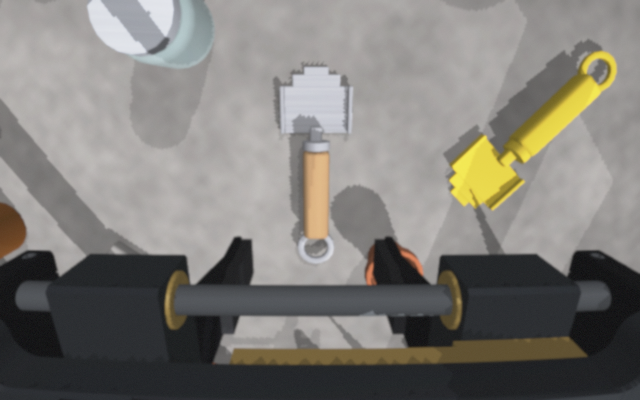

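Wrist view: trowel blade at (316,105), grip at (317,190), eye at (316,248). The small pot is at (395,265), clear of the fingers. Next: descend and grip.

>>> move_arm:
  targets: [-0.6,-0.5,-4,0,0,0.012,0.3,-0.6,-0.5,-8,0,0,0.012,0.3,-0.6,-0.5,-12,0,0,0.012,0.3,-0.6,-0.5,-15,0,0,0.012,0.3,-0.6,-0.5,-17,0,0,0.012,0.3,-0.6,-0.5,-18.7,0,0,0.012,0.3,-0.6,-0.5,-18.7,0,0,0.012,0.3,-0.6,-0.5,-18.7,0,0,0.012,1,-0.6,-0.5,-18.7,0,0,0.012,1,-0.6,-0.5,-18.7,0,0,0.012,1,-0.6,-0.5,-18.7,0,0,0.012,1,-0.6,-0.5,-18.7,0,0,0.012,1]

```text
t: 2.65
position: [0.4242, 0.1811, 0.0286]
eef_rot: [-0.233, 0.234, 0.668, -0.667]
force: [-0.1, 0.2, 0.1]
gripper_width: 0.0354
```

>>> move_arm:
  targets: [0,0,0,0,0,0,1,0,0,0,0,0,0,1,0,0,2,0,0,0,1,0,0,5,0,0,0,1,0,0,9,0,0,0,1,0,0,13,0,0,0,1,0,0,17,0,0,0,1,0,0,21,0,0,0,1,0,0,25,0,0,0,1,0,0,28,0,0,0,1,0,0,28,0,0,0,1]

```text
t: 3.57
position: [0.4262, 0.1819, 0.3147]
eef_rot: [-0.23, 0.237, 0.671, -0.663]
force: [0.7, 1.3, -2.7]
gripper_width: 0.0259
```

```bash
python3 w.py w2
```

```text
3.5667 [0.4262 0.1819 0.3147] toolx [-0.782  0.623 -0.005] y [ 0.012  0.008 -1.   ] z [-0.623 -0.782 -0.014] j [ 0.76  0.05 -0.25  0.   -1.25 -1.43] w 0.025880640520756584 yaw z -128.5647195528295
```

```bash
cat > d.py <<'E'
from h import *
def axis(n,y):
    out=[]
    for cn in ("scene","side"):
        z=np.load(cn+".npz"); C=cam(cn); P=cloud(C,z["d"]); hs=cv2.cvtColor(z["im"],cv2.COLOR_RGB2HSV)
        m=(abs(P[...,0]-.64)<.08)&(abs(P[...,1]-y)<.06)&(P[...,2]>.25)&(P[...,2]<.31)
        v,u=np.nonzero(m); uv=np.c_[u,v].astype(np.float64); c=uv.mean(0); V=np.linalg.svd(uv-c)[2][0]
        s=(uv-c)@V; wid=np.ptp((uv-c)@V[::-1]*1); 
        # axis from mid-line: bin along s, mean of lateral extremes
        w=(uv-c)@np.array([-V[1],V[0]]); k=(s>s.min()+2)&(s<s.max()-2)
        b=np.round(s[k]); mid=np.array([[bb,(w[k][b==bb].min()+w[k][b==bb].max())/2] for bb in np.unique(b)])
        f=np.polyfit(mid[:,0],mid[:,1],1)
        A=[c+V*t+np.array([-V[1],V[0]])*np.polyval(f,t) for t in (s.min()+2,s.max()-2)]
        r=rays(C,A); nn=np.cross(r[0],r[1]); out.append((nn/np.linalg.norm(nn),C[3])); print(n,cn,len(u),np.round(A,1),"px width",np.round(2*w.std()*1.73,1))
    (n1,c1),(n2,c2)=out; dd=np.cross(n1,n2); dd/=np.linalg.norm(dd); dd*=np.sign(dd[2])
    f=np.linalg.solve(np.array([n1,n2,[0,0,1]]),[n1@c1,n2@c2,.225])
    print(" foot",f.round(4),"dir",dd.round(3),"tilt",np.degrees(np.arccos(dd[2])).round(1),"yaw",np.degrees(np.arctan2(-dd[1],-dd[0])).round(1),"tip",(f+.085*dd).round(4), "mid.2575",(f+dd*.0325/dd[2]).round(4))
axis("thick",.15); axis("slender",-.11)
E
python3 d.py
```

```text
thick scene 195 [[329.5 222.6]
 [324.2 240.6]] px width 9.0
thick side 123 [[327.3 120.6]
 [336.3 129.3]] px width 8.0
 foot [0.6592 0.1559 0.225 ] dir [-0.617 -0.167  0.769] tilt 39.7 yaw 15.1 tip [0.6068 0.1417 0.2904] mid.2575 [0.6332 0.1488 0.2575]
slender scene 42 [[269.9 186.7]
 [263.3 196.5]] px width 2.6
slender side 45 [[373.5 161.3]
 [382.  169.2]] px width 2.8
 foot [ 0.6677 -0.1138  0.225 ] dir [-0.622  0.214  0.753] tilt 41.2 yaw -19.0 tip [ 0.6148 -0.0956  0.289 ] mid.2575 [ 0.6408 -0.1046  0.2575]
```

```bash
python3 - <<'E'
from h import *
# post vertical edges: front-wide orange columns -> centre planes at z .06-.2
for n,y in (("thick",.155),("slender",-.12)):
    pl=[]
    for cn in ("scene","side"):
        z=np.load(cn+".npz"); C=cam(cn); P=cloud(C,z["d"]); hs=cv2.cvtColor(z["im"],cv2.COLOR_RGB2HSV)
        m=(abs(P[...,0]-.68)<.06)&(abs(P[...,1]-y)<.06)&(P[...,2]>.08)&(P[...,2]<.2)&(hs[...,1]>120)
        # nearest-z slices, visible hull
        Q=P[m]; r=cv2.minAreaRect((Q[:,:2]*1000).astype(np.float32)); h=cv2.convexHull((Q[:,:2]*1000).astype(np.float32))[:,0]
        print(n,cn,len(Q),r)
        t=[]
        mt=(abs(P[...,0]-.68)<.05)&(abs(P[...,1]-y)<.05)&(abs(P[...,2]-.238)<.004)&(hs[...,1]>100)
        v,u=np.nonzero(mt); T=onplane(C,np.c_[u,v],.238); print("   top",len(u),T.mean(0).round(4), cv2.minAreaRect((T[:,:2]*1000).astype(np.float32)))
E
```

```text
thick scene 216 ((692.3157348632812, 172.61903381347656), (20.955120086669922, 36.75216293334961), 56.42573928833008)
   top 103 [0.6845 0.1638 0.238 ] ((684.4785766601562, 163.7100067138672), (37.97554016113281, 30.79935646057129), 12.376601219177246)
thick side 359 ((673.46923828125, 149.46954345703125), (31.13471794128418, 49.326595306396484), 65.95772552490234)
   top 52 [0.682  0.1571 0.238 ] ((678.525634765625, 158.2086181640625), (38.18693923950195, 33.88728332519531), 12.151576042175293)
slender scene 237 ((693.0204467773438, -105.35972595214844), (14.542669296264648, 37.605403900146484), 57.59795379638672)
   top 81 [ 0.6883 -0.1155  0.238 ] ((687.8123779296875, -114.55860137939453), (32.010162353515625, 37.96430587768555), 75.77821350097656)
slender side 423 ((673.8721313476562, -127.66401672363281), (27.217370986938477, 46.93572998046875), 34.783485412597656)
   top 105 [ 0.6829 -0.1219  0.238 ] ((681.3485107421875, -121.91348266601562), (35.44158935546875, 44.22047805786133), 73.40873718261719)
```

```bash
cat > m.py <<'E'
from h import *
PEG=dict(trowel=(np.array([.667,-.1135,.225]),-17.),fork=(np.array([.6605,.156,.225]),13.5))
EYE=dict(trowel=[0,.0206,-.087],fork=[0,.0206,-.087])
def frame(tool,th):   # th: tilt of approach from down, deg (40: hole axis along peg)
    ps=np.radians(PEG[tool][1]); t=np.radians(th); f=np.array([np.cos(ps),np.sin(ps),0]); z=np.array([0,0,1.])
    y=np.sin(t)*f-np.cos(t)*z; zz=-(np.cos(t)*f+np.sin(t)*z); return np.c_[np.cross(y,zz),y,zz]
def go(tool,th,s,off=(0,0,0)):
    p=frame(tool,40)[:,1]*-1; E=PEG[tool][0]+s*p; M=frame(tool,th); T=E-M@np.array(EYE[tool])+np.array(off)
    st=sensors.observe(); q=st["eef_rot"]; M0=R.from_quat([q[1],q[2],q[3],q[0]]).as_matrix()
    print(tool,th,s,"TCP",T.round(4),"shift cm",(100*(T-st["position"])).round(2),"rotvec",R.from_matrix(M@M0.T).as_rotvec().round(3))
def state(tool):
    st=sensors.observe(); q=st["eef_rot"]; M0=R.from_quat([q[1],q[2],q[3],q[0]]).as_matrix()
    print(st["t"],"j",st["joint_pos"].round(2),"eye",(st["position"]+M0@np.array(EYE[tool])).round(4),"F",st["force"].round(1),"w",st["gripper_width"].round(4))
E
python3 -c "
from m import *
go('trowel',40,.11); state('trowel')"
```

```text
trowel 40 0.11 TCP [ 0.523  -0.0695  0.2691] shift cm [  9.83 -25.09  -4.17] rotvec [ 0.218 -0.698 -1.143]Traceback (most recent call last):
  File "<string>", line 3, in <module>
    go('trowel',40,.11); state('trowel')
                         ~~~~~^^^^^^^^^^
  File "m.py", line 13, in state
    print(st["t"],"j",st["joint_pos"].round(2),"eye",(st["position"]+M0@np.array(EYE[tool])).round(4),"F",st["force"].round(1),"w",st["gripper_width"].round(4))
                                                                                                                                   ^^^^^^^^^^^^^^^^^^^^^^^^^
AttributeError: 'float' object has no attribute 'round'
```

>>> move_arm:
  targets: [9.83,-25.09,-2,0.218,-0.698,-1.143,1,9.83,-25.09,-2,0.218,-0.698,-1.143,1,9.83,-25.09,-2,0.218,-0.698,-1.143,1,9.83,-25.09,-2,0.218,-0.698,-1.143,1,9.83,-25.09,-2,0.218,-0.698,-1.143,1,9.83,-25.09,-2,0.218,-0.698,-1.143,1,9.83,-25.09,-4.2,0.218,-0.698,-1.143,1,9.83,-25.09,-4.2,0.218,-0.698,-1.143,1,9.83,-25.09,-4.2,0.218,-0.698,-1.143,1,9.83,-25.09,-4.2,0.218,-0.698,-1.143,1,9.83,-25.09,-4.2,0.218,-0.698,-1.143,1,9.83,-25.09,-4.2,0.218,-0.698,-1.143,1]

```text
t: 4.62
position: [0.5261, -0.0807, 0.2707]
eef_rot: [-0.329, 0.69, 0.561, -0.316]
force: [1.1, -0.8, -0.7]
gripper_width: 0.0257
```

>>> move_arm:
  targets: [0,0,0,0,0,0,1,0,0,0,0,0,0,1,0,0,0,0,0,0,1,0,0,0,0,0,0,1]

```text
t: 4.95
position: [0.5284, -0.0812, 0.274]
eef_rot: [-0.328, 0.691, 0.562, -0.315]
force: [-0.4, 0.5, -0.5]
gripper_width: 0.0257
```

```bash
sed -i 's/st\["gripper_width"\].round(4)/st["gripper_width"]/' m.py; cat > e.py <<'E'
from m import *
import sys
tool,th,s,n=sys.argv[1],float(sys.argv[2]),float(sys.argv[3]),sys.argv[4]
go(tool,th,s); state(tool)
st=sensors.observe(); q=st["eef_rot"]; M=R.from_quat([q[1],q[2],q[3],q[0]]).as_matrix(); E=st["position"]+M@np.array(EYE[tool])
p=-frame(tool,40)[:,1]; ft=PEG[tool][0]; tiles=[]
for cn,W in (("scene",55),("side",55)):
    im,d=vision.grab_frame(cn); C=cam(cn); np.savez(f"{n}_{cn}",im=im,d=d)
    u0=proj(C,(E+ft)/2)[0].astype(int); k=7 if W==55 else 5
    x0=np.clip(u0[0]-W,0,640-2*W); y0=np.clip(u0[1]-W,0,400-2*W)
    t=cv2.resize(im[y0:y0+2*W,x0:x0+2*W],(400,400),interpolation=cv2.INTER_CUBIC); f=400/(2*W)
    a=np.linspace(0,2*np.pi,40); rr={'trowel':.013,'fork':.026}[tool]
    ring=E+rr*(np.outer(np.cos(a),M[:,0])+np.outer(np.sin(a),M[:,2]))
    tr=lambda P: np.int32(((proj(C,P)-[x0,y0]+.5)*f).round()).reshape(-1,1,2)
    cv2.polylines(t,[tr(ring)],True,(255,0,255),1); cv2.polylines(t,[tr(np.array([ft,ft+.085*p]))],False,(0,255,0),1)
    tiles.append(t)
save(n,np.hstack(tiles))
E
python3 e.py trowel 40 .11 p1
```

```text
trowel 40.0 0.11 TCP [ 0.523  -0.0695  0.2691] shift cm [-0.54  1.17 -0.49] rotvec [ 0.049 -0.084 -0.124]
4.95 j [ 0.13 -0.05 -0.88  1.02 -0.26 -2.78] eye [ 0.6101 -0.0929  0.3084] F [-0.4  0.5 -0.5] w 0.025718795247018523
```

View pics/p1.png

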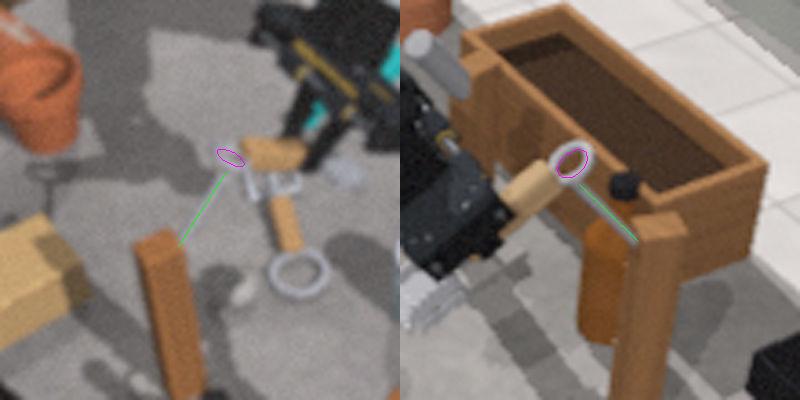

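The overlay matches: the eye and the peg axis both agree with the images in both views. However, joint 5 is at -0.26, close to its limit and to the wrist singularity. I'll fit a quick kinematic model so I can choose a better wrist branch.

```bash
cat > kin.py <<'E'
from m import *
from scipy.optimize import least_squares
def fk(q,L,s4=1,s6=1):
    a,L1,e,L2,d,Lt=L
    Rz=R.from_rotvec([0,0,q[0]]); th=q[1]-q[2]
    r=a+L1*np.sin(q[1])+e*np.sin(th)+L2*np.cos(th); z=d+L1*np.cos(q[1])+e*np.cos(th)-L2*np.sin(th)
    # frame columns at q4=q5=q6=0: forearm dir u; pitch axis = +y (positive pitches down)
    A=R.from_rotvec([0,th,0])*R.from_rotvec([s4*q[3],0,0])*R.from_rotvec([0,-q[4],0])*R.from_rotvec([s6*q[5],0,0])
    # tool y along local x; tool z at q6=0 with tool down and q1=0: yaw -90deg -> local +/-y
    B=np.array([[0,1,0],[0,0,-1],[-1,0,0]]).astype(float)  # columns tool x,y,z in local
    M=(Rz*A).as_matrix()@B
    p=Rz.apply([r,0,z])+M[:,1]*Lt
    return p,M
if __name__=="__main__":
    D=[([1.533,.385,.008,0,-1.194,-.259],[.1826,.5972,.2436],None),([.76,.14,-.41,0,-1.02,-1.44],[.4296,.1855,.2143],None),([.76,.05,-.25,0,-1.25,-1.43],[.4262,.1819,.3147],None)]
    s=sensors.observe(); q=s["eef_rot"]; M=R.from_quat([q[1],q[2],q[3],q[0]]).as_matrix(); D.append((s["joint_pos"],s["position"],M))
    B0=None
    for s4 in (1,-1):
        for s6 in (1,-1):
            f=lambda L: np.concatenate([fk(j,L,s4,s6)[0]-np.array(p) for j,p,_ in D]+[.01*(L-np.array([0,.4,0,.4,.4,.25]))])
            r=least_squares(f,[0,.4,0,.4,.4,.25]); print(s4,s6,r.x.round(3),np.abs(r.fun[:12]).max().round(4)); print(fk(D[3][0],r.x,s4,s6)[1].round(2).tolist(),M.round(2).tolist())
            print("  start",fk(D[0][0],r.x,s4,s6)[1].round(2).tolist())
E
python3 kin.py
```

```text
1 1 [ 0.471  0.388  0.235 -0.144 -0.489 -0.107] 0.177
[[0.41, 0.51, 0.75], [-0.91, 0.29, 0.3], [-0.07, -0.81, 0.59]] [[0.17, 0.57, -0.8], [0.98, -0.15, 0.1], [-0.07, -0.81, -0.59]]
  start [[0.22, -0.0, 0.98], [-0.98, -0.0, 0.22], [0.0, -1.0, -0.0]]
1 -1 [ 0.471  0.388  0.235 -0.144 -0.489 -0.107] 0.177
[[0.8, 0.51, 0.3], [-0.49, 0.29, 0.82], [0.34, -0.81, 0.49]] [[0.17, 0.57, -0.8], [0.98, -0.15, 0.1], [-0.07, -0.81, -0.59]]
  start [[-0.29, -0.0, 0.96], [-0.96, -0.0, -0.29], [0.0, -1.0, 0.0]]
-1 1 [ 0.029  0.622 -0.102  0.416  0.494  0.582] 0.1595
[[0.66, 0.57, -0.5], [0.68, -0.15, 0.72], [0.34, -0.81, -0.49]] [[0.17, 0.57, -0.8], [0.98, -0.15, 0.1], [-0.07, -0.81, -0.59]]
  start [[0.22, -0.0, 0.98], [-0.98, -0.0, 0.22], [0.0, -1.0, -0.0]]
-1 -1 [ 0.029  0.622 -0.102  0.416  0.494  0.582] 0.1595
[[0.17, 0.57, -0.8], [0.98, -0.15, 0.1], [-0.07, -0.81, -0.59]] [[0.17, 0.57, -0.8], [0.98, -0.15, 0.1], [-0.07, -0.81, -0.59]]
  start [[-0.29, -0.0, 0.96], [-0.96, -0.0, -0.29], [0.0, -1.0, 0.0]]
```

```bash
sed -i 's/a,L1,e,L2,d,Lt=L/a,L1,e,L2,d,Lt,b=L/; s/Rz.apply(\[r,0,z\])/Rz.apply([r,b,z])/; s/s4=1,s6=1):/s4=-1,s6=-1):/; s/,.4,.25\]/,.4,.25,-.16]/g; s/for s4 in (1,-1)/for s4 in (-1,)/; s/for s6 in (1,-1)/for s6 in (-1,)/' kin.py; python3 kin.py
```

```text
-1 -1 [ 0.246  0.507  0.064  0.142  0.012  0.244 -0.144] 0.0532
[[0.17, 0.57, -0.8], [0.98, -0.15, 0.1], [-0.07, -0.81, -0.59]] [[0.17, 0.57, -0.8], [0.98, -0.15, 0.1], [-0.07, -0.81, -0.59]]
  start [[-0.29, -0.0, 0.96], [-0.96, -0.0, -0.29], [0.0, -1.0, 0.0]]
```

```bash
sed -i 's/Lt,b=L/Lt,b,c4,c5=L/; s/+M\[:,1\]\*Lt/+M[:,1]*Lt+(Rz*R.from_rotvec([0,th,0])*R.from_rotvec([s4*q[3],0,0])).apply([0,c4,c5])/; s/,.4,.25,-.16\]/,.4,.25,-.1,-.06,0]/g' kin.py
sed -i 's/print("  start"/print(r.fun[:12].reshape(4,3).round(3).tolist()); print("  start"/' kin.py; python3 kin.py
```

```text
-1 -1 [ 0.001  0.568  0.01   0.416  0.138  0.275  0.001 -0.162 -0.002] 0.0012
[[0.17, 0.57, -0.8], [0.98, -0.15, 0.1], [-0.07, -0.81, -0.59]] [[0.17, 0.57, -0.8], [0.98, -0.15, 0.1], [-0.07, -0.81, -0.59]]
[[0.001, -0.0, -0.0], [-0.0, 0.0, 0.0], [-0.0, 0.001, 0.0], [0.0, -0.0, -0.0]]
  start [[-0.29, -0.0, 0.96], [-0.96, -0.0, -0.29], [0.0, -1.0, 0.0]]
```

```bash
cat > plan.py <<'E'
from kin import *
L=[.001,.568,.010,.416,.138,.275,.001,-.162,-.002]
lo=np.array([-3.14,-1.21,-1.07,-3.16,-2.99,-3.1]); hi=np.array([3.14,2.06,1.41,2.05,-.16,3.1])
def fr(yaw,th):
    ps=np.radians(yaw); t=np.radians(th); f=np.array([np.cos(ps),np.sin(ps),0]); z=np.array([0,0,1.])
    y=np.sin(t)*f-np.cos(t)*z; zz=-(np.cos(t)*f+np.sin(t)*z); return np.c_[np.cross(y,zz),y,zz]
def ik(T,M,q0):
    g=lambda q:(lambda P:np.concatenate([10*(P[0]-T),R.from_matrix(P[1]@M.T).as_rotvec()]))(fk(q,L))
    r=least_squares(g,np.clip(q0,lo+.02,hi-.02),bounds=(lo,hi),xtol=1e-9); return r.x,np.abs(r.fun).max()
def tcp(tool,s,M,off=(0,0,0)):
    p=-frame(tool,40)[:,1]; return PEG[tool][0]+s*p+np.array(off)-M@np.array(EYE[tool])
if __name__=="__main__":
    rng=np.random.default_rng(0)
    for tool in ("trowel","fork"):
      for th in (20,30,45,55,65):
        for dy in (-20,0,20):
          sols={}
          M=fr(PEG[tool][1]+dy,th)
          for k in range(14):
            q0=np.array([rng.uniform(-1.5,1.5),.5,0,rng.uniform(-3,2),-.6,rng.uniform(-3,3)])
            q,e=ik(tcp(tool,.03,M),M,q0)
            if e<1e-3:
                q2,e2=ik(tcp(tool,.105,M),M,q)
                if e2<1e-3 and np.abs(q2-q).max()<1.2: sols[tuple(q.round(1))]=(q,q2)
          for q,q2 in sols.values():
              mg=min((q-lo).min(),(hi-q).min(),(q2-lo).min(),(hi-q2).min())
              if mg>.1: print(tool,th,dy,q.round(2),q2.round(2),"margin",mg.round(2))
E
time python3 plan.py
```

```text
trowel 20 -20 [ 0.3   0.19 -0.48  0.43 -0.74 -2.81] [ 0.37  0.06 -0.47  0.38 -0.89 -2.81] margin 0.29
trowel 20 0 [ 0.22  0.15 -0.49  0.28 -0.65 -2.29] [ 0.28  0.02 -0.48  0.26 -0.8  -2.3 ] margin 0.49
trowel 20 20 [ 0.09  0.16 -0.38  0.02 -0.68 -1.63] [ 0.14  0.02 -0.39  0.04 -0.81 -1.68] margin 0.52
trowel 30 0 [ 0.15  0.11 -0.79  0.84 -0.3  -2.79] [ 0.28 -0.03 -0.72  0.59 -0.51 -2.62] margin 0.14
trowel 30 20 [ 0.1   0.13 -0.53  0.06 -0.39 -1.67] [ 0.15 -0.02 -0.55  0.1  -0.53 -1.74] margin 0.23
trowel 65 0 [-0.5   0.29 -0.81 -2.84 -0.68  1.42] [-0.51  0.08 -0.78 -2.69 -0.45  1.25] margin 0.26
trowel 65 20 [-0.54  0.28 -0.5  -2.   -0.59  0.77] [-0.45  0.09 -0.49 -1.75 -0.46  0.43] margin 0.3
fork 20 -20 [ 0.67  0.17 -0.49  0.39 -0.69 -2.63] [ 0.72  0.04 -0.48  0.35 -0.84 -2.61] margin 0.47
fork 20 0 [ 0.57  0.15 -0.45  0.19 -0.65 -2.04] [ 0.61  0.01 -0.45  0.18 -0.79 -2.05] margin 0.49
fork 20 20 [ 0.44  0.18 -0.32 -0.08 -0.73 -1.37] [ 0.46  0.05 -0.33 -0.06 -0.85 -1.41] margin 0.57
fork 30 0 [ 0.54  0.11 -0.72  0.58 -0.28 -2.41] [ 0.62 -0.04 -0.67  0.42 -0.48 -2.28] margin 0.12
fork 30 20 [ 0.42  0.15 -0.41 -0.18 -0.5  -1.27] [ 0.44  0.01 -0.43 -0.12 -0.61 -1.35] margin 0.34
fork 45 20 [ 0.3   0.17 -0.39 -0.69 -0.31 -0.7 ] [ 0.37  0.01 -0.49 -0.46 -0.34 -0.98] margin 0.15
fork 55 20 [ 0.07  0.22 -0.35 -1.32 -0.43  0.03] [ 0.16  0.05 -0.41 -1.06 -0.4  -0.29] margin 0.24
fork 65 0 [-0.15  0.28 -0.67 -2.48 -0.59  1.17] [-0.09  0.07 -0.6  -2.18 -0.36  0.78] margin 0.2
fork 65 20 [-0.14  0.3  -0.42 -1.79 -0.66  0.63] [-0.1   0.12 -0.44 -1.6  -0.61  0.37] margin 0.45
real	0m14.180s
user	0m14.526s
sys	0m0.076s
```

```bash
cat > path.py <<'E'
from plan import *
import sys
def chain(tool,wps,n,printrel=True):
    """wps: list of (yaw,tilt,s,off); interpolate n rows per leg from the measured pose"""
    st=sensors.observe(); q=st["eef_rot"]; M0=R.from_quat([q[1],q[2],q[3],q[0]]).as_matrix(); p0=st["position"]; j=st["joint_pos"]
    seq=[]; 
    for i,(yaw,th,s,off) in enumerate(wps):
        M=fr(yaw,th); T=tcp(tool,s,M,off)
        if i==0: Mp,Tp=M0,p0
        rel=R.from_matrix(M@Mp.T).as_rotvec()
        for k in range(1,6):
            a=k/5; Mi=R.from_rotvec(a*rel).as_matrix()@Mp; Ti=Tp+a*(T-Tp); jn,e=ik(Ti,Mi,j); dj=np.abs(jn-j).max(); j=jn
            if e>2e-3 or dj>.7: print("  warn",i,k,e.round(4),dj.round(2))
        print(i,(yaw,th,s),"T",T.round(3),"shift",(100*(T-p0)).round(1),"rv",R.from_matrix(M@M0.T).as_rotvec().round(3),"leg deg",np.degrees(np.linalg.norm(rel)).round(0),"j",j.round(2))
        Mp,Tp=M,T
E
cat > r.py <<'E'
from path import *
state("trowel")
for yA in (8,):
  chain("trowel",[(3,20,.105,(-.06,0,.04)),(25,35,.105,(-.06,0,.04)),(25,50,.105,(-.06,0,.04)),(15,65,.105,(-.06,0,.04)),(3,65,.105,(0,0,0))],5)
E
python3 r.py
```

```text
5.05 j [ 0.13 -0.05 -0.88  1.02 -0.26 -2.78] eye [ 0.6103 -0.0926  0.3088] F [-0.4  0.3 -0.8] w 0.025754739733332435
0 (3, 20, 0.105) T [ 0.454 -0.098  0.335] shift [-7.5 -1.8  6.1] rv [0.083 0.276 0.212] leg deg 20.0 j [ 0.16 -0.11 -0.42  0.05 -0.92 -1.71]
1 (25, 35, 0.105) T [ 0.467 -0.129  0.312] shift [-6.1 -4.8  3.8] rv [0.065 0.027 0.606] leg deg 27.0 j [-0.15 -0.06 -0.33 -0.44 -0.83 -0.76]
2 (25, 50, 0.105) T [ 0.477 -0.124  0.292] shift [-5.1 -4.3  1.8] rv [ 0.1   -0.236  0.611] leg deg 15.0 j [-0.35 -0.03 -0.34 -0.88 -0.78 -0.29]
3 (15, 65, 0.105) T [ 0.489 -0.108  0.275] shift [-4.  -2.7  0.1] rv [ 0.089 -0.506  0.439] leg deg 18.0 j [-0.53 -0.02 -0.46 -1.41 -0.71  0.19]
4 (3, 65, 0.105) T [ 0.547 -0.097  0.235] shift [ 1.9 -1.6 -3.9] rv [ 0.036 -0.51   0.235] leg deg 12.0 j [-0.45  0.09 -0.49 -1.75 -0.46  0.43]
```

Smooth path. First leg: retreat to 20° tilt, then re-measure.

>>> move_arm:
  targets: [-2.5,-0.6,3,0.04,0.13,0.1,1,-5,-1.2,5,0.083,0.276,0.212,1,-7.5,-1.8,6.1,0.083,0.276,0.212,1,-7.5,-1.8,6.1,0.083,0.276,0.212,1,-7.5,-1.8,6.1,0.083,0.276,0.212,1,-7.5,-1.8,6.1,0.083,0.276,0.212,1,-7.5,-1.8,6.1,0.083,0.276,0.212,1,-7.5,-1.8,6.1,0.083,0.276,0.212,1]

```text
t: 5.72
position: [0.4543, -0.0993, 0.3357]
eef_rot: [-0.395, 0.565, 0.594, -0.415]
force: [-0.5, -0.3, -1.7]
gripper_width: 0.026
```

```bash
python3 r.py
```

```text
5.7167 j [ 0.16 -0.12 -0.43  0.05 -0.92 -1.7 ] eye [ 0.5429 -0.0949  0.3463] F [-0.5 -0.3 -1.7] w 0.026014781335566853
0 (3, 20, 0.105) T [ 0.454 -0.098  0.335] shift [-0.   0.1 -0.1] rv [0.    0.002 0.003] leg deg 0.0 j [ 0.16 -0.11 -0.42  0.05 -0.92 -1.71]
1 (25, 35, 0.105) T [ 0.467 -0.129  0.312] shift [ 1.3 -3.  -2.3] rv [ 0.063 -0.253  0.385] leg deg 27.0 j [-0.15 -0.06 -0.33 -0.44 -0.83 -0.76]
2 (25, 50, 0.105) T [ 0.477 -0.124  0.292] shift [ 2.3 -2.5 -4.4] rv [ 0.127 -0.509  0.378] leg deg 15.0 j [-0.35 -0.03 -0.34 -0.88 -0.78 -0.29]
3 (15, 65, 0.105) T [ 0.489 -0.108  0.275] shift [ 3.5 -0.9 -6. ] rv [ 0.122 -0.775  0.202] leg deg 18.0 j [-0.53 -0.02 -0.46 -1.41 -0.71  0.19]
4 (3, 65, 0.105) T [ 0.547 -0.097  0.235] shift [  9.3   0.3 -10. ] rv [ 0.04  -0.782  0.003] leg deg 12.0 j [-0.45  0.09 -0.49 -1.75 -0.46  0.43]
```

>>> move_arm:
  targets: [0.3,-0.6,-0.5,0.013,-0.05,0.08,1,0.5,-1.2,-0.9,0.025,-0.1,0.154,1,0.8,-1.8,-1.4,0.038,-0.15,0.23,1,1.1,-2.4,-1.8,0.05,-0.2,0.31,1,1.3,-3,-2.3,0.063,-0.253,0.385,1,1.6,-2.8,-3,0.085,-0.34,0.383,1,2,-2.6,-3.7,0.106,-0.425,0.38,1,2.3,-2.5,-4.4,0.127,-0.509,0.378,1,2.6,-2.1,-4.8,0.127,-0.575,0.335,1,2.9,-1.7,-5.2,0.126,-0.64,0.29,1,3.2,-1.3,-5.6,0.124,-0.71,0.245,1,3.5,-0.9,-6,0.122,-0.775,0.202,1]

```text
t: 6.72
position: [0.4861, -0.1077, 0.2722]
eef_rot: [-0.134, 0.594, 0.774, -0.174]
force: [-0.8, 0.9, -3.0]
gripper_width: 0.0258
```

>>> move_arm:
  targets: [0,0,0,0,0,0,1,0,0,0,0,0,0,1,0,0,0,0,0,0,1,0,0,0,0,0,0,1]

```text
t: 7.05
position: [0.4882, -0.1083, 0.2754]
eef_rot: [-0.131, 0.593, 0.775, -0.175]
force: [0.4, 0.4, -1.6]
gripper_width: 0.0256
```

```bash
cat > r2.py <<'E'
from path import *
state("trowel")
chain("trowel",[(15,65,.105,(-.06,0,.04)),(3,65,.105,(0,0,0)),(3,65,.06,(0,0,0)),(3,65,.02,(0,0,0))],5)
E
python3 r2.py
```

```text
7.05 j [-0.55 -0.02 -0.48 -1.41 -0.73  0.21] eye [ 0.5419 -0.0934  0.3454] F [ 0.4  0.4 -1.6] w 0.025579739326917907
0 (15, 65, 0.105) T [ 0.489 -0.108  0.275] shift [ 0.1  0.  -0. ] rv [ 0.005 -0.003 -0.004] leg deg 0.0 j [-0.53 -0.02 -0.46 -1.41 -0.71  0.19]
1 (3, 65, 0.105) T [ 0.547 -0.097  0.235] shift [ 5.9  1.2 -4. ] rv [ 0.005 -0.003 -0.213] leg deg 12.0 j [-0.45  0.09 -0.49 -1.75 -0.46  0.43]
2 (3, 65, 0.06) T [ 0.575 -0.105  0.201] shift [ 8.7  0.3 -7.5] rv [ 0.005 -0.003 -0.213] leg deg 0.0 j [-0.51  0.2  -0.5  -1.91 -0.54  0.65]
3 (3, 65, 0.02) T [ 0.599 -0.113  0.17 ] shift [ 11.1  -0.4 -10.5] rv [ 0.005 -0.003 -0.213] leg deg 0.0 j [-0.54  0.31 -0.49 -2.02 -0.6   0.81]
```

>>> move_arm:
  targets: [1.5,0.3,-1,0.001,-0.001,-0.053,1,3,0.6,-2,0.002,-0.002,-0.1,1,4.5,0.9,-3,0.004,-0.002,-0.16,1,5.9,1.2,-4,0.005,-0.003,-0.213,1,5.9,1.2,-4,0.005,-0.003,-0.213,1,5.9,1.2,-4,0.005,-0.003,-0.213,1,5.9,1.2,-4,0.005,-0.003,-0.213,1]

```text
t: 7.63
position: [0.5472, -0.0961, 0.2356]
eef_rot: [-0.149, 0.672, 0.709, -0.156]
force: [0.2, -0.2, -1.2]
gripper_width: 0.0256
```

```bash
python3 r2.py; python3 e.py trowel 65 .105 p2
```

```text
7.6333 j [-0.47  0.09 -0.52 -1.78 -0.48  0.48] eye [ 0.6025 -0.0932  0.3058] F [ 0.2 -0.2 -1.2] w 0.025559875478224203
0 (15, 65, 0.105) T [ 0.489 -0.108  0.275] shift [-5.8 -1.2  4. ] rv [-0.001  0.001  0.208] leg deg 12.0 j [-0.53 -0.02 -0.46 -1.41 -0.71  0.19]
1 (3, 65, 0.105) T [ 0.547 -0.097  0.235] shift [-0.  -0.1 -0. ] rv [-0.001  0.001 -0.001] leg deg 12.0 j [-0.45  0.09 -0.49 -1.75 -0.46  0.43]
2 (3, 65, 0.06) T [ 0.575 -0.105  0.201] shift [ 2.8 -0.9 -3.5] rv [-0.001  0.001 -0.001] leg deg 0.0 j [-0.51  0.2  -0.5  -1.91 -0.54  0.65]
3 (3, 65, 0.02) T [ 0.599 -0.113  0.17 ] shift [ 5.2 -1.7 -6.5] rv [-0.001  0.001 -0.001] leg deg 0.0 j [-0.54  0.31 -0.49 -2.02 -0.6   0.81]
trowel 65.0 0.105 TCP [ 0.5494 -0.0776  0.2353] shift cm [ 0.22  1.86 -0.03] rotvec [-0.     0.001 -0.35 ]
7.6333 j [-0.47  0.09 -0.52 -1.78 -0.48  0.48] eye [ 0.6025 -0.0932  0.3058] F [ 0.2 -0.2 -1.2] w 0.025559875478224203
```

View pics/p2.png

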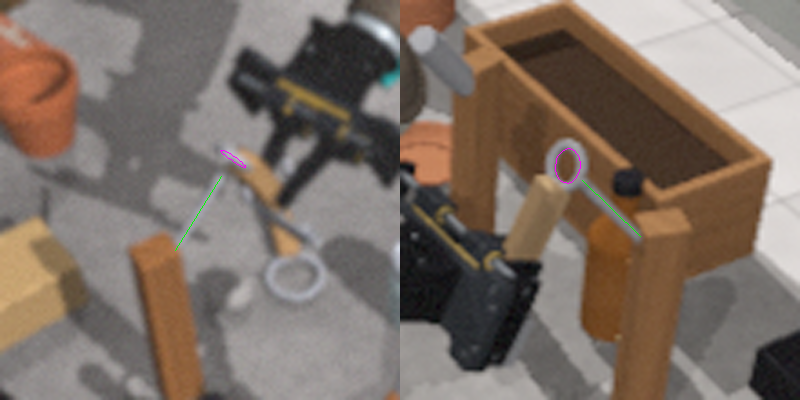

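>>> move_arm:
  targets: [0.7,-0.2,-0.9,0,0,0,1,1.4,-0.5,-1.8,0,0,0,1,2.1,-0.7,-2.6,0,0,0,1,2.8,-0.9,-3.5,0,0,0,1,3.4,-1.1,-4.2,0,0,0,1,4,-1.3,-5,0,0,0,1,4.5,-1.5,-5.6,0,0,0,1,4.9,-1.6,-6.1,0,0,0,1,5.1,-1.7,-6.3,0,0,0,1,5.1,-1.7,-6.3,0,0,0,1,5.1,-1.7,-6.3,0,0,0,1]

```text
t: 8.65
position: [0.5981, -0.1134, 0.1725]
eef_rot: [-0.149, 0.672, 0.708, -0.156]
force: [0.5, 0.4, -1.6]
gripper_width: 0.026
```

```bash
python3 e.py trowel 65 .02 p3
```

```text
trowel 65.0 0.02 TCP [ 0.6017 -0.0935  0.1702] shift cm [ 0.36  1.98 -0.23] rotvec [-0.001  0.002 -0.348]
8.65 j [-0.55  0.31 -0.51 -2.03 -0.62  0.83] eye [ 0.6534 -0.1107  0.2428] F [ 0.5  0.4 -1.6] w 0.02595704048812441
```

View pics/p3.png

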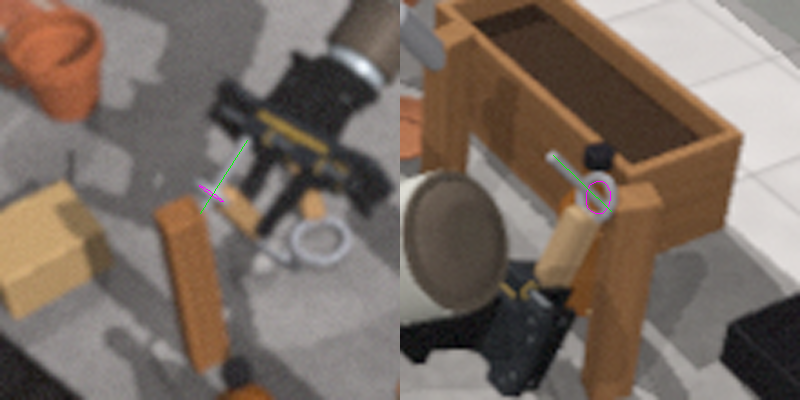

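Threaded: the peg goes through the ring in both views. Release and back away along the fingers.

>>> move_arm:
  targets: [0,0,0,0,0,0,0.5,0,0,0,0,0,0,0.3,0,0,0,0,0,0,0.3,0,0,0,0,0,0,0.3,0,0,0,0,0,0,0.3,-1.5,-0.1,0.7,0,0,0,0.3,-3.5,-0.2,1.6,0,0,0,0.3,-6,-0.3,2.8,0,0,0,0.3,-9,-0.5,4.2,0,0,0,0.3,-12,-0.6,5.6,0,0,0,0.3,-13.5,-0.7,6.3,0,0,0,0.3,-13.5,-0.7,6.3,0,0,0,0.3]

```text
t: 9.75
position: [0.4613, -0.1199, 0.2374]
eef_rot: [-0.147, 0.673, 0.708, -0.156]
force: [0.4, 0.3, 0.1]
gripper_width: 0.0609
```

```bash
cat > r3.py <<'E'
from path import *
# above fork: grip centre (.4565,-.192) is x=+8 ; yaw 55; target grip x=-12 ; tool z=-a
a=np.array([np.cos(np.radians(55)),np.sin(np.radians(55))]); T=np.r_[np.array([.4565,-.192])-.020*a,.21]
st=sensors.observe(); q=st["eef_rot"]; M0=R.from_quat([q[1],q[2],q[3],q[0]]).as_matrix(); p0=st["position"]; j=st["joint_pos"]; print(p0.round(3),j.round(2),st["force"].round(1))
Mp,Tp=M0,p0
for (yaw,th,T) in [(15,65,(.40,-.12,.33)),(25,50,(.40,-.14,.34)),(25,30,(.41,-.16,.34)),(55,0,(.44,-.20,.25)),(55,0,tuple(T))]:
    T=np.array(T); M=fr(yaw,th); rel=R.from_matrix(M@Mp.T).as_rotvec()
    for k in range(1,6):
        jn,e=ik(Tp+k/5*(T-Tp),R.from_rotvec(k/5*rel).as_matrix()@Mp,j); dj=np.abs(jn-j).max(); j=jn
        if e>2e-3 or dj>.6: print("warn",k,e,dj)
    print("T",T.round(3),"shift",(100*(T-p0)).round(1),"rv",R.from_matrix(M@M0.T).as_rotvec().round(3),"deg",np.degrees(np.linalg.norm(rel)).round(),"j",j.round(2)); Mp,Tp=M,T
E
python3 r3.py
```

```text
[ 0.461 -0.12   0.237] [-0.64 -0.03 -0.63 -1.66 -0.62  0.44] [0.4 0.3 0.1]
T [ 0.4  -0.12  0.33] shift [-6.1 -0.   9.3] rv [0.001 0.005 0.211] deg 12.0 j [-0.64 -0.23 -0.49 -1.22 -0.86 -0.03]
T [ 0.4  -0.14  0.34] shift [-6.1 -2.  10.3] rv [-0.063  0.261  0.383] deg 18.0 j [-0.48 -0.18 -0.35 -0.83 -0.97 -0.32]
T [ 0.41 -0.16  0.34] shift [-5.1 -4.  10.3] rv [-0.148  0.601  0.372] deg 20.0 j [-0.22 -0.13 -0.31 -0.37 -1.   -0.77]
T [ 0.44 -0.2   0.25] shift [-2.1 -8.   1.3] rv [-0.568  1.029  0.805] deg 42.0 j [-0.09  0.14 -0.32 -0.   -1.12 -0.52]
T [ 0.445 -0.208  0.21 ] shift [-1.6 -8.8 -2.7] rv [-0.568  1.029  0.805] deg 0.0 j [-0.1   0.19 -0.37 -0.   -1.02 -0.51]
```

>>> move_arm:
  targets: [-3,0,4,0.001,0.003,0.1,0.3,-6.1,0,8,0.001,0.005,0.211,0.3,-6.1,-0.7,9.6,-0.02,0.09,0.27,0.3,-6.1,-1.4,10,-0.04,0.175,0.33,0.3,-6.1,-2,10.3,-0.063,0.261,0.383,0.3,-5.8,-2.7,10.3,-0.09,0.375,0.38,0.3,-5.4,-3.4,10.3,-0.12,0.49,0.376,0.3,-5.1,-4,10.3,-0.148,0.601,0.372,0.3,-4.4,-5,9,-0.25,0.71,0.48,0.3,-3.5,-6.2,7,-0.36,0.82,0.59,0.3,-2.6,-7.5,4,-0.46,0.92,0.7,0.3,-1.8,-8.5,1,-0.568,1.029,0.805,0.3]

```text
t: 10.75
position: [0.447, -0.2055, 0.2444]
eef_rot: [-0.234, 0.297, 0.702, -0.603]
force: [-0.5, -0.1, 1.7]
gripper_width: 0.0606
```

```bash
python3 r3.py | tail -2
```

```text
T [ 0.44 -0.2   0.25] shift [-0.7  0.5  0.6] rv [-0.107  0.126  0.161] deg 42.0 j [-0.09  0.14 -0.32 -0.   -1.12 -0.52]
T [ 0.445 -0.208  0.21 ] shift [-0.2 -0.3 -3.4] rv [-0.107  0.126  0.161] deg 0.0 j [-0.1   0.19 -0.37 -0.   -1.02 -0.51]
```

>>> move_arm:
  targets: [-0.2,-0.3,-2,-0.05,0.06,0.08,0.3,-0.2,-0.3,-3.4,-0.107,0.126,0.161,0.3,-0.2,-0.3,-3.4,-0.107,0.126,0.161,0.3,-0.2,-0.3,-3.4,-0.107,0.126,0.161,0.3,-0.2,-0.3,-3.4,-0.107,0.126,0.161,0.3,-0.2,-0.3,-3.4,-0.107,0.126,0.161,0.3]

```text
t: 11.25
position: [0.4436, -0.2084, 0.2123]
eef_rot: [-0.214, 0.216, 0.675, -0.672]
force: [0.2, -0.3, 0.5]
gripper_width: 0.0611
```

```bash
python3 w.py w3 .457,-.192; python3 r3.py | tail -1; python3 - <<'E'
from h import *
z=np.load("w3.npz"); im=cv2.resize(z["im"],(480,300)); a=[]
C=cam("side"); s,d=vision.grab_frame("side"); u=proj(C,[.64,-.11,.15])[0].astype(int)
t=cv2.resize(s[u[1]-50:u[1]+50,u[0]-50:u[0]+50],(300,300),interpolation=cv2.INTER_CUBIC); save("w3b",np.hstack([im,t]))
E
```

```text
11.25 [ 0.4436 -0.2084  0.2123] toolx [-0.815  0.579 -0.003] y [ 0.005  0.002 -1.   ] z [-0.579 -0.815 -0.005] j [-0.11  0.18 -0.36 -0.   -1.02 -0.51] w 0.06107996590769649 yaw z -125.40589169890791
grip rect mm ((454.29632568359375, -195.05282592773438), (74.42129516601562, 23.51313018798828), 55.22840118408203) top z 0.024220361017281422 px [ 301  157   25   73 1691]
yaw 55.228413
T [ 0.445 -0.208  0.21 ] shift [ 0.2  0.  -0.3] rv [-0.002  0.005  0.007] deg 0.0 j [-0.1   0.19 -0.37 -0.   -1.02 -0.51]
```

View pics/w3b.png

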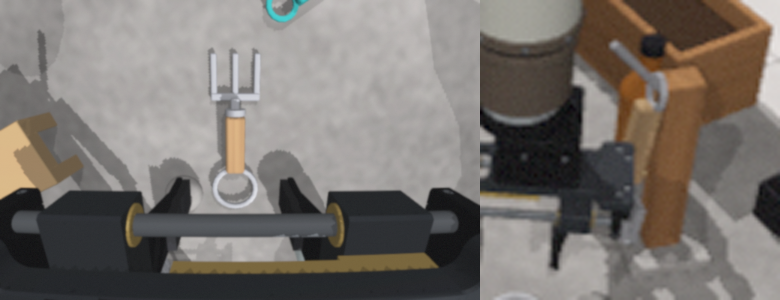

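Left: fork tines at (235,72), grip at (235,142), eye at (235,187), with the stone well clear of the fingers' descent. Right: the trowel hangs upright at the foot of its peg. Next: grip the fork.

>>> move_arm:
  targets: [-0.1,-0.3,-4,0,0.005,0.006,0.3,-0.1,-0.3,-8,0,0.005,0.006,0.3,-0.1,-0.3,-12,0,0.005,0.006,0.3,-0.1,-0.3,-15,0,0.005,0.006,0.3,-0.1,-0.3,-17,0,0.005,0.006,0.3,-0.1,-0.3,-18.5,0,0.005,0.006,0.3,-0.1,-0.3,-18.5,0,0.005,0.006,0.3,-0.1,-0.3,-18.5,0,0.005,0.006,1,-0.1,-0.3,-18.5,0,0.005,0.006,1,-0.1,-0.3,-18.5,0,0.005,0.006,1,-0.1,-0.3,-18.5,0,0.005,0.006,1,-0.1,-0.3,-18.5,0,0.005,0.006,1]

```text
t: 12.35
position: [0.4428, -0.2114, 0.0272]
eef_rot: [-0.213, 0.212, 0.675, -0.674]
force: [0.7, 0.3, -0.6]
gripper_width: 0.0355
```

>>> move_arm:
  targets: [0,0,0,0,0,0,1,0,0,0,0,0,0,1,0,0,0,0,0,0,1,0,0,1,0,0,0,1,0,0,3,0,0,0,1,0,0,7,0,0,0,1,0,0,11,0,0,0,1,0,0,15,0,0,0,1,0,0,19,0,0,0,1,0,0,23,0,0,0,1,0,0,27,0,0,0,1,0,0,30,0,0,0,1]

```text
t: 13.35
position: [0.4421, -0.2113, 0.3294]
eef_rot: [-0.213, 0.212, 0.675, -0.674]
force: [1.0, -0.5, -1.6]
gripper_width: 0.0257
```

```bash
cat > r4.py <<'E'
from path import *
o=(-.07,0,.05)
state("fork")
chain("fork",[(50,15,.105,(-.16,-.15,.05)),(45,30,.105,(-.1,-.05,.05)),(42,45,.105,o),(38,58,.105,o),(32,65,.105,o),(30,65,.105,(0,0,0)),(30,65,.035,(0,0,0)),(30,65,.025,(0,0,0))],5)
E
python3 r4.py
```

```text
13.35 j [-0.11  0.1  -0.16 -0.   -1.31 -0.5 ] eye [ 0.492  -0.14    0.3088] F [ 1.  -0.5 -1.6] w 0.02571749876075401
0 (50, 15, 0.105) T [ 0.377 -0.078  0.353] shift [-6.5 13.3  2.3] rv [ 0.207 -0.159 -0.087] leg deg 16.0 j [ 0.08 -0.16 -0.3  -0.2  -1.25 -0.73]
1 (45, 30, 0.105) T [0.434 0.03  0.33 ] shift [-0.8 24.1  0. ] rv [ 0.401 -0.337 -0.171] leg deg 16.0 j [ 0.26 -0.16 -0.37 -0.32 -0.92 -0.91]
2 (42, 45, 0.105) T [0.468 0.089 0.308] shift [ 2.6 30.1 -2.1] rv [ 0.589 -0.521 -0.216] leg deg 15.0 j [ 0.31 -0.14 -0.44 -0.55 -0.6  -0.79]
3 (38, 58, 0.105) T [0.475 0.101 0.293] shift [ 3.3 31.2 -3.7] rv [ 0.736 -0.699 -0.272] leg deg 14.0 j [ 0.13 -0.11 -0.46 -1.04 -0.53 -0.29]
4 (32, 65, 0.105) T [0.478 0.111 0.285] shift [ 3.6 32.2 -4.4] rv [ 0.785 -0.828 -0.358] leg deg 9.0 j [ 0.02 -0.1  -0.51 -1.4  -0.5   0.05]
5 (30, 65, 0.105) T [0.547 0.113 0.235] shift [10.5 32.4 -9.4] rv [ 0.771 -0.842 -0.389] leg deg 2.0 j [-0.09  0.11 -0.46 -1.65 -0.55  0.38]
6 (30, 65, 0.035) T [0.591 0.123 0.182] shift [ 14.9  33.4 -14.8] rv [ 0.771 -0.842 -0.389] leg deg 0.0 j [-0.14  0.28 -0.45 -1.86 -0.62  0.67]
7 (30, 65, 0.025) T [0.597 0.125 0.174] shift [ 15.5  33.6 -15.5] rv [ 0.771 -0.842 -0.389] leg deg 0.0 j [-0.14  0.31 -0.45 -1.88 -0.63  0.7 ]
```

>>> move_arm:
  targets: [-1.6,3.3,0.6,0.05,-0.04,-0.02,1,-3.3,6.6,1.2,0.1,-0.08,-0.04,1,-4.9,10,1.8,0.155,-0.12,-0.065,1,-6,13.3,2.3,0.207,-0.159,-0.087,1,-4.5,17,1.5,0.27,-0.22,-0.115,1,-2.7,20.5,0.8,0.335,-0.28,-0.143,1,-0.8,24.1,0,0.401,-0.337,-0.171,1,0.3,26.1,-0.7,0.464,-0.4,-0.186,1,1.5,28.1,-1.4,0.527,-0.46,-0.2,1,2.6,30.1,-2.1,0.589,-0.521,-0.216,1,2.8,30.5,-2.6,0.638,-0.58,-0.235,1,3,30.8,-3.2,0.687,-0.64,-0.253,1]

```text
t: 14.35
position: [0.4706, 0.0982, 0.2923]
eef_rot: [-0.133, 0.404, 0.86, -0.283]
force: [-1.3, -0.3, -4.0]
gripper_width: 0.0255
```

```bash
sed -i 's/\[(50.*(42,45,.105,o),/[/' r4.py; python3 r4.py
```

```text
14.35 j [ 0.19 -0.13 -0.48 -0.88 -0.53 -0.44] eye [0.5232 0.1418 0.3501] F [-1.3 -0.3 -4. ] w 0.025464203912299584
0 (38, 58, 0.105) T [0.475 0.101 0.293] shift [0.4 0.3 0. ] rv [ 0.048 -0.061 -0.028] leg deg 5.0 j [ 0.13 -0.11 -0.46 -1.04 -0.53 -0.29]
1 (32, 65, 0.105) T [0.478 0.111 0.285] shift [ 0.7  1.3 -0.7] rv [ 0.117 -0.163 -0.133] leg deg 9.0 j [ 0.02 -0.1  -0.51 -1.4  -0.5   0.05]
2 (30, 65, 0.105) T [0.547 0.113 0.235] shift [ 7.6  1.4 -5.7] rv [ 0.114 -0.165 -0.168] leg deg 2.0 j [-0.09  0.11 -0.46 -1.65 -0.55  0.38]
3 (30, 65, 0.035) T [0.591 0.123 0.182] shift [ 12.    2.5 -11.1] rv [ 0.114 -0.165 -0.168] leg deg 0.0 j [-0.14  0.28 -0.45 -1.86 -0.62  0.67]
4 (30, 65, 0.025) T [0.597 0.125 0.174] shift [ 12.6   2.6 -11.8] rv [ 0.114 -0.165 -0.168] leg deg 0.0 j [-0.14  0.31 -0.45 -1.88 -0.63  0.7 ]
```

>>> move_arm:
  targets: [0.4,0.3,0,0.048,-0.061,-0.028,1,0.5,0.8,-0.4,0.083,-0.11,-0.08,1,0.7,1.3,-0.7,0.117,-0.163,-0.133,1,2.4,1.3,-1.5,0.116,-0.164,-0.14,1,4.2,1.4,-3,0.115,-0.165,-0.15,1,6,1.4,-4.4,0.114,-0.165,-0.16,1,7.6,1.4,-5.7,0.114,-0.165,-0.168,1,7.6,1.4,-5.7,0.114,-0.165,-0.168,1,7.6,1.4,-5.7,0.114,-0.165,-0.168,1,7.6,1.4,-5.7,0.114,-0.165,-0.168,1,7.6,1.4,-5.7,0.114,-0.165,-0.168,1]

```text
t: 15.27
position: [0.5474, 0.1109, 0.2378]
eef_rot: [-0.108, 0.489, 0.845, -0.187]
force: [0.5, -0.5, -1.9]
gripper_width: 0.0257
```

```bash
python3 r4.py; python3 e.py fork 65 .105 p4
```

```text
15.2667 j [-0.1   0.1  -0.48 -1.67 -0.56  0.41] eye [0.5954 0.1385 0.308 ] F [ 0.5 -0.5 -1.9] w 0.025685328319542008
0 (38, 58, 0.105) T [0.475 0.101 0.293] shift [-7.3 -1.   5.5] rv [-0.068  0.102  0.142] leg deg 11.0 j [ 0.13 -0.11 -0.46 -1.04 -0.53 -0.29]
1 (32, 65, 0.105) T [0.478 0.111 0.285] shift [-6.9 -0.   4.7] rv [0.001 0.001 0.037] leg deg 9.0 j [ 0.02 -0.1  -0.51 -1.4  -0.5   0.05]
2 (30, 65, 0.105) T [0.547 0.113 0.235] shift [-0.   0.2 -0.3] rv [0.001 0.001 0.002] leg deg 2.0 j [-0.09  0.11 -0.46 -1.65 -0.55  0.38]
3 (30, 65, 0.035) T [0.591 0.123 0.182] shift [ 4.3  1.2 -5.6] rv [0.001 0.001 0.002] leg deg 0.0 j [-0.14  0.28 -0.45 -1.86 -0.62  0.67]
4 (30, 65, 0.025) T [0.597 0.125 0.174] shift [ 5.   1.4 -6.4] rv [0.001 0.001 0.002] leg deg 0.0 j [-0.14  0.31 -0.45 -1.88 -0.63  0.7 ]
fork 65.0 0.105 TCP [0.541  0.1273 0.2353] shift cm [-0.64  1.64 -0.25] rotvec [ 0.001  0.001 -0.286]
15.2667 j [-0.1   0.1  -0.48 -1.67 -0.56  0.41] eye [0.5954 0.1385 0.308 ] F [ 0.5 -0.5 -1.9] w 0.025685328319542008
```

View pics/p4.png

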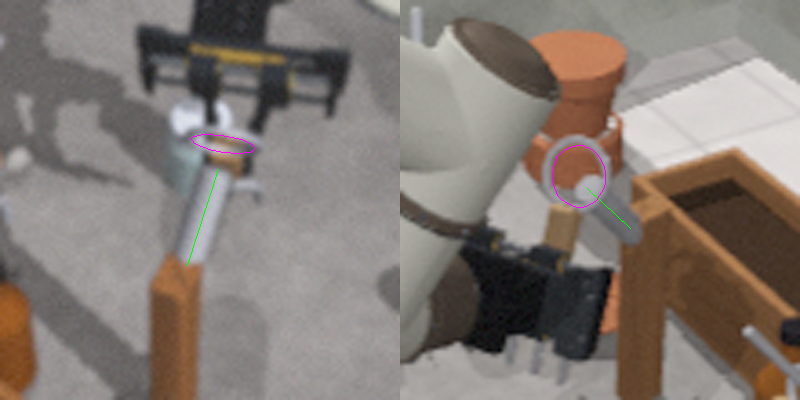

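Aligned: the ring is above the peg tip and the hole is centred on its axis. Thread it down.

>>> move_arm:
  targets: [0.5,0.15,-0.7,0,0,0,1,1,0.3,-1.4,0,0,0,1,1.5,0.45,-2,0,0,0,1,2,0.6,-2.6,0,0,0,1,2.6,0.75,-3.4,0,0,0,1,3.1,0.9,-4,0,0,0,1,3.6,1.05,-4.7,0,0,0,1,4.1,1.2,-5.3,0,0,0,1,4.4,1.25,-5.7,0,0,0,1,4.6,1.3,-6,0,0,0,1,4.6,1.3,-6,0,0,0,1,4.6,1.3,-6,0,0,0,1]

```text
t: 16.37
position: [0.594, 0.1237, 0.1775]
eef_rot: [-0.108, 0.489, 0.845, -0.187]
force: [-1.1, -0.1, -1.6]
gripper_width: 0.0258
```

```bash
python3 r4.py|sed -n '1p;$p'; python3 e.py fork 65 .03 p5
```

```text
16.3667 j [-0.15  0.3  -0.47 -1.9  -0.64  0.72] eye [0.642  0.1513 0.2477] F [-1.1 -0.1 -1.6] w 0.02579693080638284
4 (30, 65, 0.025) T [0.597 0.125 0.174] shift [ 0.3  0.1 -0.3] rv [0.    0.    0.003] leg deg 0.0 j [-0.14  0.31 -0.45 -1.88 -0.63  0.7 ]
fork 65.0 0.03 TCP [0.5878 0.1386 0.1778] shift cm [-0.61  1.48  0.03] rotvec [ 0.     0.    -0.285]
16.3667 j [-0.15  0.3  -0.47 -1.9  -0.64  0.72] eye [0.642  0.1513 0.2477] F [-1.1 -0.1 -1.6] w 0.02579693080638284
```

View pics/p5.png

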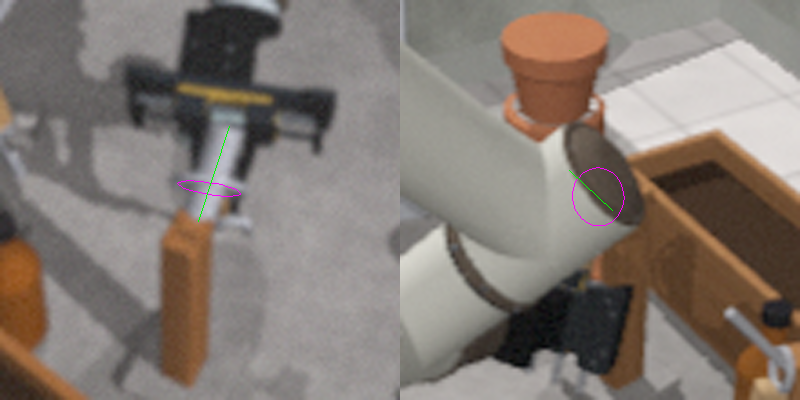

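Threaded with no contact force. Open and back off.

>>> move_arm:
  targets: [0,0,0,0,0,0,0.5,0,0,0,0,0,0,0.1,0,0,0,0,0,0,0.1,0,0,0,0,0,0,0.1,0,0,0,0,0,0,0.1,0,0,0,0,0,0,0.1,-1.2,-0.7,0.6,0,0,0,0.1,-3.1,-1.8,1.7,0,0,0,0.1,-5.5,-3.2,3,0,0,0,0.1,-8,-4.6,4.3,0,0,0,0.1,-11,-6.3,6,0,0,0,0.1,-12.5,-7.2,6.8,0,0,0,0.1]

```text
t: 17.47
position: [0.4669, 0.0509, 0.2466]
eef_rot: [-0.107, 0.49, 0.845, -0.188]
force: [0.6, -0.1, 0.5]
gripper_width: 0.0782
```

>>> move_arm:
  targets: [-2,-2,3,0,0,0,0.1,-4,-4,6,0,0,0,0.1,-5,-6,9,0,0,0,0.1,-6,-8,11,0,0,0,0.1,-6,-8,12,0,0,0,0.1,-6,-8,12,0,0,0,0.1,-6,-8,12,0,0,0,0.1,-6,-8,12,0,0,0,0.1,-6,-8,12,0,0,0,0.1,-6,-8,12,0,0,0,0.1]

```text
t: 18.3
position: [0.409, -0.0277, 0.3638]
eef_rot: [-0.11, 0.489, 0.845, -0.187]
force: [0.4, -0.8, -0.1]
gripper_width: 0.0786
```

```bash
cat > f.py <<'E'
from m import *
t=[]
st=sensors.observe(); print(st["t"],st["position"].round(3),st["force"].round(1))
for cn in ("scene","side"):
    C=cam(cn); s,d=vision.grab_frame(cn); np.savez("fin_"+cn,im=s,d=d)
    for P in ([.63,.15,.17],[.63,-.11,.17]):
        u=proj(C,P)[0].astype(int); W=48; x0=np.clip(u[0]-W,0,640-2*W); y0=np.clip(u[1]-W,0,400-2*W)
        t.append(cv2.resize(s[y0:y0+2*W,x0:x0+2*W],(290,290),interpolation=cv2.INTER_CUBIC))
save("fin",np.vstack([np.hstack(t[:2]),np.hstack(t[2:])]))
# bystanders: changed pixels vs start in each view away from tools
for cn in ("scene","side"):
    a=np.load(cn+".npz"); b=np.load("fin_"+cn+".npz"); C=cam(cn)
    for n,P in dict(jar=(.44,-.01,.05),bottle=(.738,-.005,.1),saucer=(.72,.33,.01),box=(.70,-.35,.03),small_pot=(.416,.288,.03),stone=(.57,-.16,.016)).items():
        u=proj(C,P)[0].astype(int); sl=np.s_[u[1]-9:u[1]+10,u[0]-9:u[0]+10]
        print(cn,n,np.abs(a["im"][sl].astype(int)-b["im"][sl]).mean().round(1),end="; ")
    print()
E
python3 f.py
```

```text
18.3 [ 0.409 -0.028  0.364] [ 0.4 -0.8 -0.1]
scene jar 13.1; scene bottle 3.3; scene saucer 3.0; scene box 2.9; scene small_pot 3.4; scene stone 13.6; 
side jar 1.6; side bottle 24.0; side saucer 12.5; side box 1.1; side small_pot 22.0; side stone 1.1;
```

View pics/fin.png

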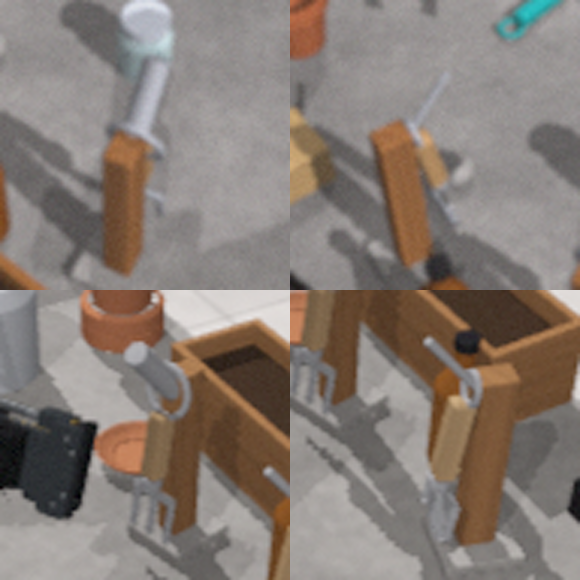

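Both hang with their eyes at the post. Check lean and eye position numerically; the arm or gripper occludes a few bystander patches in the comparison.

```bash
cat > g.py <<'E'
from m import *
for tool,gl in (("fork",.080),("trowel",.093)):
    ft,ps=PEG[tool]; F=frame(tool,40); p=-F[:,1]; xp=-F[:,2]  # peg z, peg x (up, toward post)
    yp=np.cross(p,xp)
    out=[]
    for cn in ("scene","side"):
        z=np.load(f"fin_{cn}.npz"); C=cam(cn); P=cloud(C,z["d"]); hs=cv2.cvtColor(z["im"],cv2.COLOR_RGB2HSV)
        near=(np.abs(P-[ft[0]-.03,ft[1],.15])<[.06,.06,.11]).all(-1)
        m=near&(hs[...,0]>10)&(hs[...,0]<25)&(hs[...,1]<150)&(hs[...,1]>50)&(hs[...,2]>120)
        n_,Lb,st,_=cv2.connectedComponentsWithStats(m.astype(np.uint8)); i=1+st[1:,4].argmax(); v,u=np.nonzero(Lb==i)
        Q=P[v,u]; uv=np.c_[u,v].astype(float); c=uv.mean(0); V=np.linalg.svd(uv-c)[2][0]; s=(uv-c)@V
        r=rays(C,[c+V*s.min(),c+V*s.max()]); nn=np.cross(*r); out.append((nn/np.linalg.norm(nn),C[3]))
        print(tool,cn,len(u),"med hsv",np.median(hs[v,u],0),"Q",Q.mean(0).round(3),"z",np.percentile(Q[:,2],[3,97]).round(3))
    (n1,c1),(n2,c2)=out; d=np.cross(n1,n2); d/=np.linalg.norm(d); d*=np.sign(d[2])
    print(" axis",d.round(3),"lean deg",np.degrees(np.arccos(d[2])).round(1))
    for zc in (.22,.235,.25):
        X=np.linalg.solve(np.array([n1,n2,[0,0,1]]),[n1@c1,n2@c2,zc]); e=X-ft; print("   axis pt z",zc,X.round(3),"peg x,y,z mm",(1000*np.array([e@xp,e@yp,e@p])).round(0))
E
python3 g.py
```

```text
fork scene 201 med hsv [ 13. 137. 137.] Q [0.673 0.17  0.18 ] z [0.05  0.239]
fork side 129 med hsv [ 16. 102. 127.] Q [0.637 0.142 0.161] z [0.123 0.195]
 axis [ 0.073 -0.011  0.997] lean deg 4.2
   axis pt z 0.22 [0.636 0.132 0.22 ] peg x,y,z mm [-26. -17.  15.]
   axis pt z 0.235 [0.637 0.132 0.235] peg x,y,z mm [-16. -18.  26.]
   axis pt z 0.25 [0.638 0.132 0.25 ] peg x,y,z mm [ -5. -18.  37.]
trowel scene 406 med hsv [ 13. 140. 145.] Q [ 0.675 -0.103  0.167] z [0.056 0.238]
trowel side 322 med hsv [ 14. 136. 124.] Q [ 0.679 -0.131  0.167] z [0.05 0.24]
 axis [-0.154 -0.157  0.976] lean deg 12.7
   axis pt z 0.22 [ 0.438 -0.401  0.22 ] peg x,y,z mm [-107. -342.   83.]
   axis pt z 0.235 [ 0.436 -0.404  0.235] peg x,y,z mm [ -98. -345.   95.]
   axis pt z 0.25 [ 0.433 -0.406  0.25 ] peg x,y,z mm [ -90. -348.  108.]
```

```bash
cat > g.py <<'E'
from m import *
for tool,x1 in (("fork",.048),("trowel",.061)):
    ft,ps=PEG[tool]; F=frame(tool,40); p=-F[:,1]; xp=-F[:,2]; yp=np.cross(p,xp); f=np.r_[np.cos(np.radians(ps)),np.sin(np.radians(ps)),0]
    for cn in ("side","scene"):
        z=np.load(f"fin_{cn}.npz"); C=cam(cn); P=cloud(C,z["d"]); hs=cv2.cvtColor(z["im"],cv2.COLOR_RGB2HSV)
        D=P-ft; g=D@f
        m=(g>-.09)&(g<-.006)&(np.abs(D@np.array([-f[1],f[0],0]))<.035)&(P[...,2]>.05)&(P[...,2]<.24)&(hs[...,0]>=14)&(hs[...,0]<24)&(hs[...,1]>70)&(hs[...,1]<135)
        n_,Lb,st,_=cv2.connectedComponentsWithStats(m.astype(np.uint8))
        if n_<2: print(tool,cn,"none"); continue
        i=1+st[1:,4].argmax(); Q=P[Lb==i]; c=Q.mean(0); d=np.linalg.svd(Q-c)[2][0]; d*=np.sign(d[2]); s=(Q-c)@d
        top=c+d*np.percentile(s,98); E=top+d*(.075-x1); e=E-ft
        print(tool,cn,len(Q),"dir",d.round(2),"lean",np.degrees(np.arccos(d[2])).round(),"len",np.ptp(np.percentile(s,[2,98])).round(3),"toppt",top.round(3),"eye~",E.round(3),"peg xyz mm",(1000*np.array([e@xp,e@yp,e@p])).round())
E
python3 g.py; python3 - <<'E'
import sys; sys.path.insert(0,'.')
import os; os.chdir('.')
from h import *
C=cam("side"); s=np.load("fin_side.npz")["im"]; t=[]
for P in ([.63,.15,.18],[.63,-.11,.18]):
    u=proj(C,P)[0].astype(int); t.append(cv2.resize(s[u[1]-35:u[1]+35,u[0]-24:u[0]+24],(384,560),interpolation=cv2.INTER_CUBIC))
save("fin2",np.hstack(t))
E
```

```text
fork side 165 dir [0.16 0.1  0.98] lean 11.0 len 0.076 toppt [0.642 0.144 0.195] eye~ [0.647 0.147 0.222] peg xyz mm [-14.  -5.   8.]
fork scene 7 dir [0.03 0.09 1.  ] lean 5.0 len 0.027 toppt [0.644 0.163 0.163] eye~ [0.644 0.166 0.19 ] peg xyz mm [-33.  13. -18.]
trowel side 262 dir [0.2  0.06 0.98] lean 12.0 len 0.087 toppt [ 0.648 -0.117  0.213] eye~ [ 0.65  -0.116  0.226] peg xyz mm [-11.  -7.  11.]
trowel scene 104 dir [ 0.11 -0.01  0.99] lean 7.0 len 0.082 toppt [ 0.655 -0.101  0.212] eye~ [ 0.656 -0.101  0.226] peg xyz mm [-10.   9.  10.]
```

View pics/fin2.png

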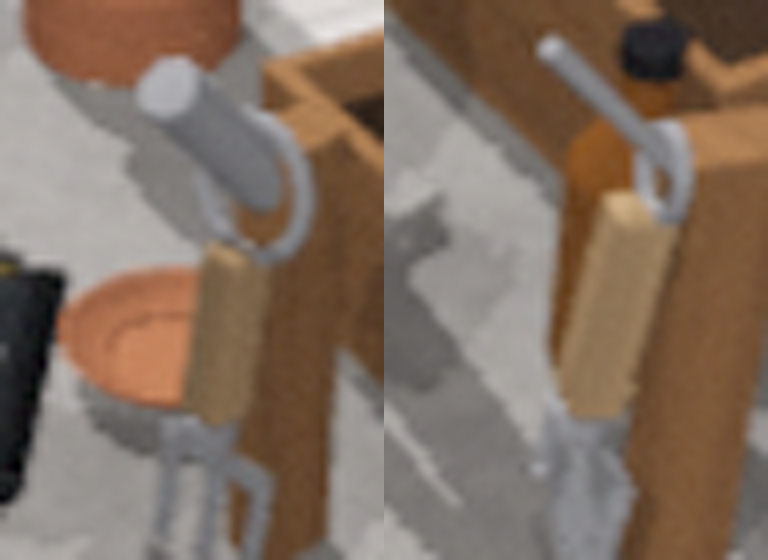

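>>> move_arm:
  targets: [0,0,0,0,0,0,0.1,0,0,0,0,0,0,0.1,0,0,0,0,0,0,0.1,0,0,0,0,0,0,0.1,0,0,0,0,0,0,0.1,0,0,0,0,0,0,0.1,0,0,0,0,0,0,0.1,0,0,0,0,0,0,0.1,0,0,0,0,0,0,0.1,0,0,0,0,0,0,0.1,0,0,0,0,0,0,0.1,0,0,0,0,0,0,0.1]

```text
t: 19.4
position: [0.4091, -0.0283, 0.3652]
eef_rot: [-0.108, 0.489, 0.845, -0.187]
force: [1.8, 0.3, 0.2]
gripper_width: 0.0783
```

```bash
python3 - <<'E'
from h import *
s,_=vision.grab_frame("side"); b=np.load("fin_side.npz")["im"]; C=cam("side")
for P in ([.63,.15,.15],[.63,-.11,.15]):
    u=proj(C,P)[0].astype(int); sl=np.s_[u[1]-30:u[1]+30,u[0]-20:u[0]+20]; print(np.abs(s[sl].astype(int)-b[sl]).mean())
print(order.finish_job())
E
```

```text
1.6475
1.5633333333333332
the job is handed in; nothing more can be done
None
```

The trowel is hanging on the slender peg and the fork on the thick peg, and the job is handed in at about 19.5 s of the 69 s allowed. I gripped each tool by its handle, threaded its eye down the peg with the wrist tilted 65°, let go, and backed the arm away.

- **Threading and lean:** The last pictures show both rings at the foot of their pegs against the posts. The measured leans are about 5–12°, against a limit of 23°.
- **Depth on the pegs:** Both eyes sit roughly 10 mm up their pegs.
- **Sideways position:** The direct estimate is only rough. The reading from the grip's outer surface put the trowel's eye about 11 mm and the fork's about 14 mm off the peg axis. The limits are 12 and 16 mm, and that surface lies away from the eye's plane, so I expect the true offsets to be smaller.
- **One failed reading:** The scene camera's figure for the fork came from only 7 pixels and disagreed, so I disregarded it.
- **At rest:** The tools looked the same in side pictures taken just over 1 s apart, down to image noise. The arm was well clear of everything and no unusual wrist force was reported.
- **Bystanders:** The jar, bottle, saucer, box, small pot and stone each looked unchanged in at least one camera view. The other view of five of them (all but the box) showed differences that I put down to the arm, tools or shadows. I did not compare the big pot.

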